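# Fetch the polish tin from behind the bottles

## Robot

A 7-joint arm with a two-finger parallel gripper is mounted at the origin on the work surface. World frame = base frame: x ahead of the robot, y to its left, z up, the work surface at z = 0. Lengths are in mm, angles in degrees, forces in N, time in s.
With the tool pointing down it reaches from about 425 to 875 mm from the base axis. Payload 9.9 kg.
Tool frame: the origin (TCP) lies on the centre line of the jaws, within the pads' length; the fingertips stand 19 mm ahead of it and the grasp point (between the pads) is the TCP; z points along the fingers, y is the direction in which the jaws open and shut (so a half turn about z gives the same grasp; the last joint's range is limited). The gripper opens to 85 mm and grips with 20 to 120 N. Pads are 22 mm wide; open, the fingers measure 114 mm over their backs; the gripper's body (76 mm by 85 mm) begins 54 mm behind the grasp point. The pads swing forward as they close: fully open they stand 13 mm farther back than shut.
Start: joints at [-68.801, 32.985, 1.427, 82.34, -0.859, 64.687, -3.237], TCP at [295.903, 606.688, 227.389] pointing down, gripper open.
Joint ranges: [-157.87, 157.87], [-19.46, 123.44], [-87.15, 90], [11.01, 140.99], [-62.26, 242.26], [9.8, 113.94], [-161.44, 161.44]. Speed limits (degrees/s): [127.2, 127.2, 172.46, 172.46, 180, 180, 180].

## Interface

Orientations are given as a 3x3 rotation matrix whose columns are the frame's x, y, z axes.
In Python, from rig import arm gives the robot as it stands.
- The arm moves only by the tool move_arm, never from a script. Its argument "series" is a list of rows, each an object of numbers: "ax", "ay", "az": the turn, a rotation vector about the world's x, y, z in rad; "dx", "dy", "dz": the shift along the world's x, y, z in cm; "claw": the closure, from 0 (fully open) to 1 (shut). In form: [{"ax": .., "ay": .., "az": .., "dx": .., "dy": .., "dz": .., "claw": ..}, ...]. A call has 1 to 5 rows; each row shifts and turns the commanded pose from where the row before left it; what a row does not reach is not made up. A row lasts 1/12 s, in which the tool goes at most 41.7 mm and 7.16 degrees, less where a joint would pass 70% of its speed; a pose out of reach is approached as far as the arm can. A call with a gripper value outside its range is refused whole. The fingers move at their own pace and stop on an object; "force" is the grip in N (left out, the last holds). Time passes only in rows, so rows that do not move let the fingers close. It gives the time, the measured TCP pose, the force and the opening at its end, in the units of the state.
- arm.get_obs(): the state, without advancing time (a new reading comes with each control period).
- arm.camera(name): name is "scene" or "top" or "wrist"; returns a dict with "pixels" (420x560x3 uint8, red, green, blue), "vertical_fov" (degrees; the focal length in pixels is half the picture's height over the tangent of half this angle, whatever the lens; pixels are square), "cx", "cy" (the principal point, pixels), "k1" (the pictures are not rectified: a ray, as slopes to the right and down, at radius r is drawn at 1 + k1 r^2 times it, then the intrinsics apply), "cam_to_world" (4x4, takes a point from camera to world coordinates). Camera axes: x right, y down, z forward; pixel columns grow to the right and rows downward; lengths in mm; the calibration is good to about 2 mm. A picture is of the moment at which its call begins. There is no depth.
- arm.hand_in(): hands the job in, once; it reports no verdict.
Trained networks look in a picture, given as the dict that the camera call returned (one of the last four; its "shot" number tells which), for a name from the list of things; names that differ only in an ending like _2 or _b are one class to them, and where a whole thing is asked for, a point or a joint stands for the part that bears it (a point fixed in the world has none). Each returns a list of dicts, best first, with "conf" (0 to 1); they miss things now and then, are a little off and sometimes report something else, mostly with a low value. They report only what shows in the picture. A call takes as long as a camera call. They do not tell look-alikes from the thing itself.
- arm.boxes_of(picture, query): "at" ([x, y, z] in mm, in the coordinates of the camera as it stood for that picture, good to about 4 mm: the middle of the surface that is visible of it).
The state is a dict: "time": time; "joints": joint angles; "dq": joint speeds; "tau": joint torques, N m; "tool_pos": TCP position; "ee_rot": TCP orientation; "wrist_force": force on the tool from outside, world axes, zero at the start; "torque": the same for the moment, N m; "gripper_width": opening from 0.0 (shut) to 1.0 (fully open).
Only numpy, scipy, OpenCV 4.12 (cv2) and the standard library are available. Lean on these libraries where they do the work, as an engineer would, in place of code of your own. Each camera call takes 0.05 s, during which the arm holds its last target.

## Task

On the shoe repairer's bench, the flat polish tin stands in the wooden stock tray, hemmed in by a bottle, a jar and a square can. Move those three out of the way first, so that all of them stand together on the black rubber mat, then take the tin out and set it lying flat and wholly on the round cork pad. Only then put the bottle, the jar and the can back upright, each on the very spot in the tray where it stood at the start, without tipping anything over or disturbing the hammer, the brush and the thread spool.

Things in the scene. Friction and masses are not known exactly. Their poses are not given: they have to be found in the camera images.
- tray: Low open wooden stock tray, fixed to the bench: outside 192 (its x) by 248 (its y) mm, total height 26 mm, walls 6 mm thick, inner floor 8 mm above the bench. Origin at the centre of its underside. The tin stands about 30 mm from the origin along +x of the tray; one of the three tall things stands some 62 mm from the tin towards the tray's +y, one towards its -y and one towards its -x (the robot's side); which is which changes.
- bottle: Slim round dye bottle, black with a white cap and a blank paper label: straight body 42 mm in diameter up to 85 mm, then a sloping shoulder, cap 26 mm in diameter from 97 to 115 mm (its top). About 0.15 kg. Loose, upright. Origin at the centre of its underside, z up along its axis.
- jar: Wide round white glue jar with a grey lid: straight, 54 mm in diameter (lid 55 mm, from 87 mm up), 105 mm high. About 0.22 kg. Loose, upright. Origin at the centre of its underside, z up along its axis.
- can: Square plain metal can: 44 by 44 mm, straight sides up to 98 mm, small black round cap 24 mm in diameter on top, up to 112 mm. About 0.2 kg. Loose, upright. Origin at the centre of its underside, x and y square to its faces, z up. At the end its yaw does not matter.
- tin: Flat round shoe-polish tin of steel, lying flat: 60 mm in diameter, 28 mm high, dark base, bright lid with a flat yellow disc on it. About 0.09 kg. Loose. Origin at the centre of its underside, z up.
- mat: Black rubber mat, the side area, fixed flat on the bench: 250 (its x) by 150 (its y) by 5 mm. Origin at the centre of its underside.
- pad: Round cork pad for the tin, fixed flat on the bench: 90 mm in diameter, 6 mm thick. Origin at the centre of its underside.
- hammer: Bystander: hammer lying on the bench beyond the tray. Leave it alone.
- brush: Bystander: wooden shoe brush, 150 by 50 mm, 42 mm high, lying on its bristles. Leave it alone.
- spool: Bystander: thread spool, 52 mm in diameter, 70 mm high, standing on the bench. Leave it alone.
Not all that is in view belongs to the job. There is more than one size of the tin; the one meant has the size given above.

How it is judged:
By the outcome, as a careful person would: the job done as asked, in the order asked, and still so for the second after the job is handed in, with the robot touching nothing.
It also fails if it takes over 141 s, if anything falls off the work surface, if the arm or the gripper's body presses on something with over 40 N, if the wrist force passes 120 N, or if a joint passes its speed limit or range.

## Working session

There is one attempt and no reset: what is moved stays moved. The work goes in short steps, Python scripts to look and compute and a tool call to move; the robot and the scene stay as the last step left them, time stands still between calls to the robot, and variables do not carry over. Pictures are saved under pics/ and viewed, and the job is handed in when it is done.

Besides the shell and the picture viewer there is one more tool, called after "Call:" by a JSON object that holds its "op" and its "data", one argument or row to a line. move_arm: Moves the arm, as the interface text tells. Its arguments: {"type":"object","properties":{"series":{"type":"array","items":{"type":"object","properties":{"ax":{"type":"number"},"ay":{"type":"number"},"az":{"type":"number"},"dx":{"type":"number"},"dy":{"type":"number"},"dz":{"type":"number"},"claw":{"type":"number"}}}},"force":{"type":"number"}},"required":["series"]}

```bash
ls; mkdir -p pics
cat > h.py <<'E'
import numpy as np, cv2
from rig import arm
def save(p,n,crop=None,s=1):
    im=p["pixels"][:,:,::-1]
    if crop: x0,y0,x1,y1=crop; im=im[y0:y1,x0:x1]
    if s!=1: im=cv2.resize(im,None,fx=s,fy=s,interpolation=cv2.INTER_CUBIC)
    cv2.imwrite("pics/"+n,im)
def K(p):
    f=p["pixels"].shape[0]/2/np.tan(np.radians(p["vertical_fov"])/2); return f
def pix2w(p,u,v,z):
    f=K(p); d=np.array([(u-p["cx"])/f,(v-p["cy"])/f]); k=p["k1"]
    s=d.copy()
    for _ in range(30): s=d/(1+k*(s@s))
    T=np.array(p["cam_to_world"]); r=T[:3,:3]@np.array([s[0],s[1],1]); o=T[:3,3]
    return o+r*(z-o[2])/r[2]
def w2pix(p,w):
    T=np.array(p["cam_to_world"]); c=T[:3,:3].T@(np.array(w,float)-T[:3,3]); s=c[:2]/c[2]
    s=s*(1+p["k1"]*(s@s)); f=K(p); return s[0]*f+p["cx"],s[1]*f+p["cy"]
def cam2w(p,a):
    T=np.array(p["cam_to_world"]); return T[:3,:3]@np.array(a)+T[:3,3]
E
python3 - <<'E'
from h import *
o=arm.get_obs(); print(o)
for n in ["scene","top"]:
    p=arm.camera(n); save(p,n+"0.png",s=1.4); print(n,p["vertical_fov"],p["k1"],np.round(p["cam_to_world"],3).tolist())
    for q in ["tray","bottle","jar","can","tin","mat","pad","hammer","brush","spool"]:
        for b in arm.boxes_of(p,q): 
            w=cam2w(p,b["at"]); print(q,round(b["conf"],2),w.round(0),np.round(w2pix(p,w)))
E
```

```text
pics
{'time': 0.0, 'joints': array([-68.79976708,  33.03351569,   1.42407656,  82.38680821,
        -0.86089995,  64.68716473,  -3.23921719]), 'dq': array([ 0.02649527, -0.0648729 ,  0.00769599,  0.01819287, -0.01684293,
       -0.02396579, -0.05649774]), 'tau': array([ 1.03780108e-03, -7.65766239e+01,  2.25090154e+00, -2.85975820e+01,
        1.53598026e-02,  1.27046864e-02,  1.71350626e-05]), 'tool_pos': array([295.70580718, 606.25873905, 226.53056596]), 'ee_rot': array([[-8.98772462e-01,  4.38414877e-01, -6.76338261e-04],
       [ 4.38415393e-01,  8.98771127e-01, -1.55032157e-03],
       [-7.18107386e-05, -1.68990344e-03, -9.99998570e-01]]), 'wrist_force': array([ 0.0841098 , -0.89019015, -0.4703338 ]), 'torque': array([ 0.05585458, -0.02566892,  0.0031505 ]), 'gripper_width': 1.001391027475277}
scene 45.98141019609379 -0.09249040112400118 [[-0.467, 0.623, -0.627, 1202.478], [0.884, 0.314, -0.347, 353.704], [-0.019, -0.716, -0.698, 750.832], [0.0, 0.0, 0.0, 1.0]]
tray 0.89 [593.  44.   9.] [298. 237.]
bottle 0.7 [531.  14.  86.] [299. 187.]
jar 0.9 [598. -48.  85.] [256. 198.]
can
[... 539 characters left out ...]
.0, 0.0, 0.0, 1.0]]
tray 0.92 [536.   9.  10.] [287. 223.]
bottle 0.82 [524.   9. 101.] [285. 229.]
bottle 0.67 [570.  74. 110.] [250. 202.]
bottle 0.33 [ 506. -278.    9.] [432. 243.]
jar 0.83 [578. -55. 108.] [322. 199.]
can 0.64 [571.  74. 109.] [249. 201.]
tin 0.92 [581.  13.  37.] [285. 199.]
tin 0.67 [703. 165.  20.] [209. 136.]
tin 0.55 [351. -47.  38.] [313. 322.]
mat 0.91 [501. 288.   7.] [145. 237.]
pad 0.68 [ 509. -278.    7.] [432. 241.]
pad 0.65 [773.   6.  26.] [291. 103.]
hammer 0.75 [775.   3.  24.] [293. 102.]
hammer 0.74 [ 742. -270.   40.] [435. 119.]
hammer 0.24 [585.  15.  37.] [284. 197.]
brush 0.78 [ 737. -272.   38.] [436. 122.]
spool 0.78 [715. 299.  71.] [133. 122.]
```

View pics/scene0.png

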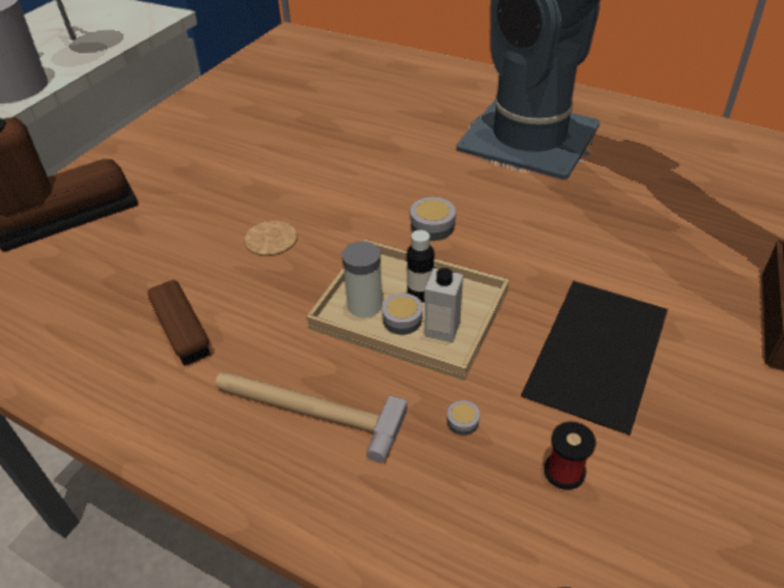

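View pics/top0.png

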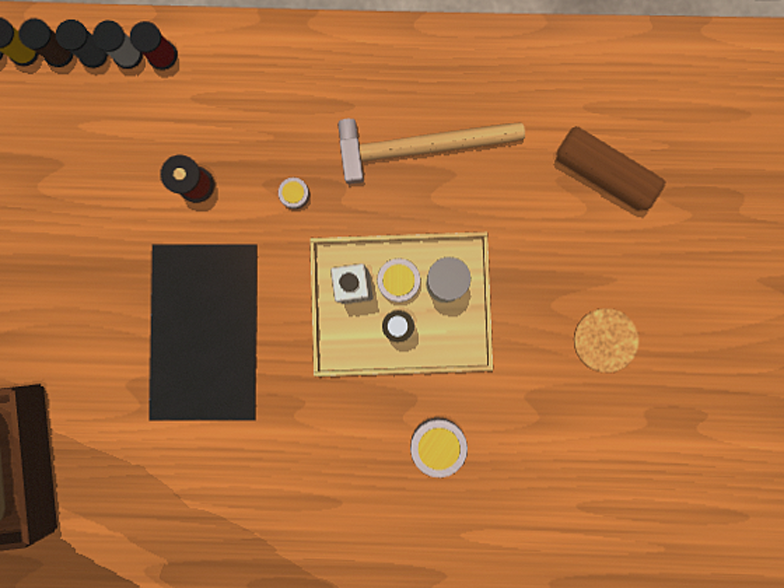

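Three tins show in the top picture: in the tray at (285,199), a small one at (209,136), a large one at (313,322). The tray one should be it; I'll check the diameters and get precise poses.

Run:
```python
from h import *
p=arm.camera("top")
save(p,"top_crop.png",(215,160,360,275),5)
im=p["pixels"].astype(int)
# tins: yellow discs & lid extents
for c,n in [((285,199),"tray"),((209,136),"small"),((313,322),"large")]:
    hsv=cv2.cvtColor(p["pixels"],cv2.COLOR_RGB2HSV)
    g=p["pixels"]; 
    # profile along rows/cols of saturation
    x,y=c; print(n,hsv[y,x-26:x+27,1].tolist())
    print(n,"col",hsv[y-26:y+27,x,1].tolist())
def mm(u0,v0,u1,v1,z): return np.linalg.norm(pix2w(p,u0,v0,z)-pix2w(p,u1,v1,z))
print("px mm at 36:",mm(285,199,286,199,36))
# mat
g=cv2.cvtColor(p["pixels"],cv2.COLOR_RGB2GRAY)
m=((p["pixels"].max(2)<50)).astype(np.uint8)
n,l,s,c=cv2.connectedComponentsWithStats(m)
i=l[237,145]; cnt,_=cv2.findContours((l==i).astype(np.uint8),cv2.RETR_EXTERNAL,cv2.CHAIN_APPROX_NONE)
r=cv2.minAreaRect(cnt[0]); print(r,[pix2w(p,*b,5).round(1).tolist() for b in cv2.boxPoints(r)])
```

```text
tray [14, 32, 46, 77, 56, 78, 121, 125, 116, 120, 60, 15, 21, 18, 108, 180, 169, 167, 164, 162, 165, 166, 165, 162, 165, 161, 165, 164, 164, 167, 164, 166, 165, 165, 164, 169, 177, 49, 19, 22, 17, 109, 112, 109, 111, 108, 44, 23, 27, 26, 26, 26, 29]
tray col [123, 120, 119, 118, 117, 111, 110, 113, 116, 113, 118, 76, 27, 22, 19, 77, 163, 170, 166, 166, 165, 163, 165, 166, 165, 164, 165, 167, 165, 165, 166, 165, 165, 163, 164, 168, 169, 182, 97, 20, 23, 19, 32, 128, 123, 115, 118, 126, 121, 85, 95, 108, 42]
small [176, 178, 177, 177, 179, 178, 178, 177, 176, 176, 173, 177, 174, 178, 188, 129, 12, 20, 97, 195, 178, 179, 177, 174, 174, 173, 175, 176, 177, 176, 176, 175, 180, 175, 36, 21, 17, 128, 175, 175, 174, 176, 173, 174, 170, 171, 172, 169, 169, 170, 172, 171, 170]
small col [176, 174, 174, 175, 177, 173, 175, 172, 175, 174, 176, 176, 179, 171, 176, 185, 126, 23, 17, 93, 174, 182, 179, 176, 177, 174, 175, 174, 174, 174, 174, 174, 176, 179, 196, 52, 21, 25, 32, 142, 164, 175, 176, 177, 176, 174, 176, 175, 176, 172, 172, 176, 173]
large [174, 178, 177, 176, 180, 188, 81, 13, 22, 21, 20, 46, 194, 178, 176, 176, 176, 171, 173, 177, 174, 172, 175, 176, 174, 171, 175, 172, 170, 175, 175, 175, 172, 176, 173, 172, 172, 174, 176, 174, 184, 136, 17, 23, 23, 15, 35, 186, 179, 175, 179, 176, 177]
large col [173, 165, 104, 43, 24, 23, 28, 23, 17, 79, 190, 173, 171, 170, 172, 175, 174, 174, 171, 174, 172, 176, 174, 173, 171, 174, 175, 170, 172, 174, 177, 175, 175, 175, 173, 174, 174, 177, 188, 118, 34, 19, 21, 15, 28, 156, 186, 179, 177, 176, 178, 176, 178]
px mm at 36: 1.9255101702577633
((144.5, 237.0), (124.0, 75.0), 90.0) [[622.7, 370.3, 5.0], [626.8, 220.4, 5.0], [381.0, 211.0, 5.0], [376.9, 359.1, 5.0]]
```

View pics/top_crop.png

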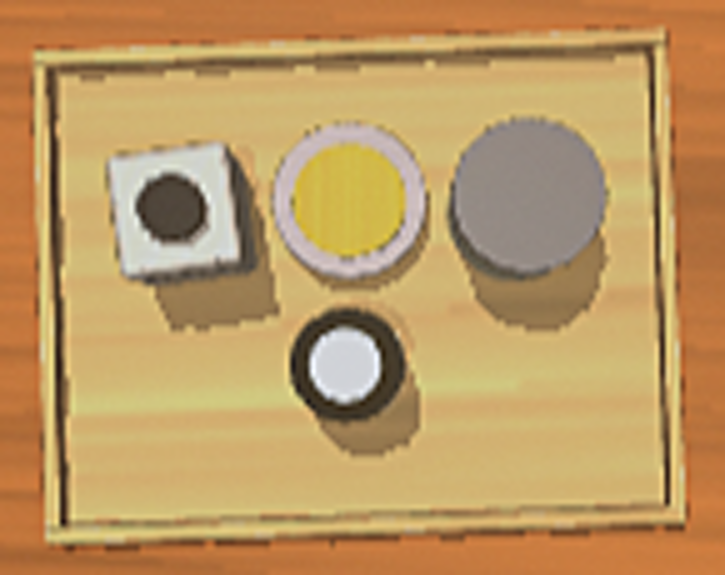

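The tray tin measures about 31 px × 1.93 mm ≈ 60 mm. The other two are about 21 px (40 mm) and 40 px (76 mm). So the tin in the tray is the one meant, and the enlarged crop confirms it. Next I'll get precise positions.

```bash
cat > meas.py <<'E'
from h import *
def comp(p,mask,seed):
    n,l,s,c=cv2.connectedComponentsWithStats(mask.astype(np.uint8)); i=l[seed[1],seed[0]]
    return (c[i],s[i]) if i else (None,None)
E
python3 - <<'E'
from meas import *
p=arm.camera("top"); a=p["pixels"]; hsv=cv2.cvtColor(a,cv2.COLOR_RGB2HSV); H,S,V=[hsv[...,i].astype(int) for i in range(3)]
def rep(n,m,seed,z):
    c,s=comp(p,m,seed); 
    if c is not None: print(n,c.round(2),s[2:5],pix2w(p,*c,z).round(1))
rep("tin yellow",(S>140)&(H>20)&(H<35),(285,199),36)
rep("jar lid",(S<45)&(V<160)&(V>100),(321,199),113)
rep("bottle cap",(S<40)&(V>170),(284,232),123)
rep("can cap",(V<100),(249,201),120)
print(hsv[201,240:262].tolist()); print(hsv[199,303:340].tolist())
print(hsv[243,405:415].tolist())
# pad: corners from visual
for n,(x,y),z in [("padL",(574,340),6),("padR",(639,340),6),("padT",(606,308),6),("padB",(606,372),6)]:
    print(n,pix2w(p,(x+.5)/1.4-.5,(y+.5)/1.4-.5,z).round(1))
for n,(x,y) in dict(TL=(35,52),TR=(664,30),BL=(48,543),BR=(684,524)).items():
    print(n,pix2w(p,215+(x+.5)/5-.5,160+(y+.5)/5-.5,26).round(1))
for n,(x,y) in dict(a=(109,159),b=(222,145),c=(241,263),d=(128,276)).items():
    print("can",n,pix2w(p,215+(x+.5)/5-.5,160+(y+.5)/5-.5,106).round(1))
q=arm.camera("scene"); save(q,"scene_crop.png",(215,150,375,270),5)
E
```

```text
tin yellow [284.45 199.63] [ 22  22 386] [580.9  13.6  36. ]
jar lid [320.29 198.68] [ 30  31 726] [578.9 -51.3 113. ]
bottle cap [283.63 232.41] [ 14  14 158] [517.7  11.4 123. ]
can cap [248.84 201.14] [ 14  13 139] [570.7  74.  120. ]
[[37, 15, 215], [41, 12, 226], [15, 50, 82], [15, 89, 69], [17, 67, 76], [16, 62, 78], [14, 67, 80], [17, 61, 79], [17, 62, 78], [14, 66, 81], [16, 67, 80], [16, 68, 79], [16, 67, 80], [18, 70, 80], [16, 69, 78], [16, 127, 56], [16, 42, 140], [54, 6, 225], [35, 14, 213], [40, 14, 213], [35, 14, 218], [15, 39, 184]]
[[23, 111, 214], [23, 109, 201], [15, 42, 97], [11, 23, 153], [11, 27, 149], [16, 26, 147], [12, 26, 148], [12, 26, 147], [12, 29, 148], [13, 28, 147], [12, 29, 148], [12, 26, 147], [11, 28, 147], [11, 28, 148], [11, 28, 147], [11, 28, 147], [10, 26, 148], [12, 29, 148], [13, 31, 147], [14, 29, 148], [14, 29, 148], [12, 29, 147], [12, 31, 148], [14, 30, 146], [12, 30, 146], [13, 31, 147], [13, 31, 146], [12, 30, 146], [12, 31, 146], [10, 31, 146], [13, 31, 146], [9, 28, 144], [177, 19, 144], [23, 100, 166], [24, 109, 216], [24, 106, 210], [24, 105, 208]]
[[13, 176, 187], [13, 174, 189], [13, 179, 188], [13, 176, 188], [12, 177, 177], [15, 154, 157], [20, 137, 209], [17, 150, 213], [14, 160, 204], [17, 147, 210]]
padL [ 504.6 -235.     6. ]
padR [ 507.3 -325.6    6. ]
padT [ 550.9 -279.     6. ]
padB [ 461.2 -280.3    6. ]
TL [636.3 138.3  26. ]
TR [ 651.3 -106.8   26. ]
BL [445.4 126.7  26. ]
BR [ 459.9 -118.9   26. ]
can a [588.4  98.1 106. ]
can b [594.5  57.9 106. ]
can c [552.6  49.9 106. ]
can d [546.9  90.  106. ]
```

View pics/scene_crop.png

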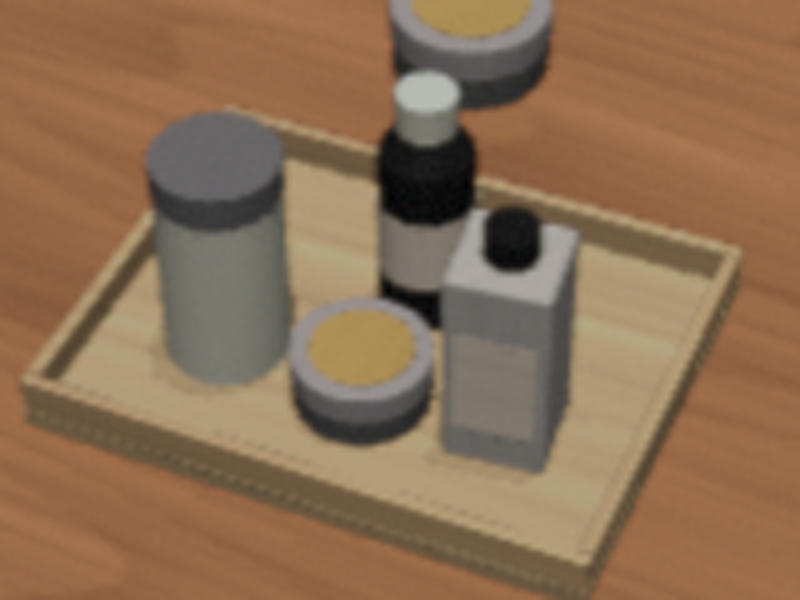

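Run:
```python
from h import *
q=arm.camera("scene")
for n,(x,y),z in [("jar",(216,157),113),("bottle",(428,92),123),("can",(512,221),120),("tin",(361,347),36)]:
    print(n,pix2w(q,215+(x+.5)/5-.5,150+(y+.5)/5-.5,z).round(1))
# project top-derived estimates
for n,w in dict(jar=(578.9,-51.3,113),bottle=(517.7,11.4,123),can=(570.7,74,120),tin=(580.9,13.6,36)).items():
    u,v=w2pix(q,w); print(n,((u-215+.5)*5-.5).round(),((v-150+.5)*5-.5).round())
```

```text
jar [580.4 -51.7 113. ]
bottle [517.9  10.4 123. ]
can [569.   71.6 120. ]
tin [581.   11.7  36. ]
jar 219.0 155.0
bottle 430.0 92.0
can 516.0 226.0
tin 365.0 348.0
```

Call:
{"op": "move_arm", "data": {
  "series": [
    {"dx":1.7,"dy":-3.3,"az":-0.06,"claw":0},
    {"dx":1.7,"dy":-3.3,"az":-0.06},
    {"dx":1.7,"dy":-3.3,"az":-0.06},
    {"dx":1.7,"dy":-3.3,"az":-0.06},
    {"dx":1.7,"dy":-3.3,"az":-0.06}
  ],
  "force": 40
}}

```text
$.series[0]: bad value
```

Call:
{"op": "move_arm", "data": {
  "series": [
    {"dx":1.7,"dy":-3.3,"az":-0.06},
    {"dx":1.7,"dy":-3.3,"az":-0.06},
    {"dx":1.7,"dy":-3.3,"az":-0.06},
    {"dx":1.7,"dy":-3.3,"az":-0.06},
    {"dx":1.7,"dy":-3.3,"az":-0.06}
  ]
}}

```text
$.series[0]: bad value
```

Call:
{"op": "move_arm", "data": {
  "series": [
    {"dx":1.7,"dy":-3.3,"az":-0.06},
    {"dx":1.7,"dy":-3.3,"az":-0.06},
    {"dx":1.7,"dy":-3.3,"az":-0.06},
    {"dx":1.7,"dy":-3.3,"az":-0.06},
    {"dx":1.7,"dy":-3.3,"az":-0.06}
  ]
}}

```text
$.series[0]: bad value
```

Call:
{"op": "move_arm", "data": {
  "series": [
    {"ax":0,"ay":0,"az":-0.06,"dx":1.7,"dy":-3.3,"dz":0,"claw":0},
    {"ax":0,"ay":0,"az":-0.06,"dx":1.7,"dy":-3.3,"dz":0,"claw":0},
    {"ax":0,"ay":0,"az":-0.06,"dx":1.7,"dy":-3.3,"dz":0,"claw":0},
    {"ax":0,"ay":0,"az":-0.06,"dx":1.7,"dy":-3.3,"dz":0,"claw":0},
    {"ax":0,"ay":0,"az":-0.06,"dx":1.7,"dy":-3.3,"dz":0,"claw":0}
  ],
  "force": 40
}}

```text
time: 1.72
tool_pos: [381.4, 440.1, 227.5]
ee_rot: [[-0.727, 0.686, 0.0], [0.686, 0.727, 0.0], [0.0, 0.0, -1.0]]
wrist_force: [-0.0, 0.4, -0.9]
gripper_width: 1.004
```

Call:
{"op": "move_arm", "data": {
  "series": [
    {"ax":0,"ay":0,"az":-0.06,"dx":1.7,"dy":-3.3,"dz":0,"claw":0},
    {"ax":0,"ay":0,"az":-0.06,"dx":1.7,"dy":-3.3,"dz":0,"claw":0},
    {"ax":0,"ay":0,"az":-0.06,"dx":1.7,"dy":-3.3,"dz":0,"claw":0},
    {"ax":0,"ay":0,"az":-0.06,"dx":1.7,"dy":-3.3,"dz":0,"claw":0},
    {"ax":0,"ay":0,"az":-0.06,"dx":1.7,"dy":-3.3,"dz":0,"claw":0}
  ]
}}

```text
time: 2.13
tool_pos: [466.5, 275.1, 227.7]
ee_rot: [[-0.492, 0.871, 0.001], [0.871, 0.492, 0.0], [0.0, 0.001, -1.0]]
wrist_force: [0.7, -0.2, 0.4]
gripper_width: 1.002
```

Call:
{"op": "move_arm", "data": {
  "series": [
    {"ax":0,"ay":0,"az":-0.06,"dx":1.7,"dy":-3.3,"dz":0,"claw":0},
    {"ax":0,"ay":0,"az":-0.06,"dx":1.7,"dy":-3.3,"dz":0,"claw":0},
    {"ax":0,"ay":0,"az":-0.06,"dx":1.7,"dy":-3.3,"dz":0,"claw":0},
    {"ax":0,"ay":0,"az":-0.06,"dx":1.7,"dy":-3.3,"dz":0,"claw":0},
    {"ax":0,"ay":0,"az":-0.05,"dx":1.7,"dy":-3.3,"dz":0,"claw":0}
  ]
}}

```text
time: 2.55
tool_pos: [551.5, 110.1, 227.7]
ee_rot: [[-0.222, 0.975, 0.001], [0.975, 0.222, 0.0], [0.0, 0.001, -1.0]]
wrist_force: [1.6, 0.6, 0.5]
gripper_width: 0.998
```

Call:
{"op": "move_arm", "data": {
  "series": [
    {"ax":0,"ay":0,"az":-0.06,"dx":1.9,"dy":-3.7,"dz":0,"claw":0},
    {"ax":0,"ay":0,"az":0,"dx":0,"dy":0,"dz":0,"claw":0},
    {"ax":0,"ay":0,"az":0,"dx":0,"dy":0,"dz":0,"claw":0}
  ]
}}

```text
time: 2.8
tool_pos: [570.7, 71.6, 227.5]
ee_rot: [[-0.161, 0.987, 0.001], [0.987, 0.161, -0.001], [-0.001, 0.0, -1.0]]
wrist_force: [-0.2, 1.2, 0.1]
gripper_width: 1.002
```

Run:
```python
from h import *
o=arm.get_obs(); print(o["tool_pos"].round(1),np.degrees(np.arctan2(o["ee_rot"][1,1],o["ee_rot"][0,1])),o["joints"].round(0))
p=arm.camera("wrist"); save(p,"w1.png",s=1.4)
for n,w in dict(jar=(579.5,-51.5,113),bottle=(517.8,11,123),can=(570.2,73,120),tin=(581,12.6,36)).items(): print(n,np.round(np.array(w2pix(p,w))*1.4))
```

```text
[570.7  71.6 227.5] 9.267790841757812 [-25.  26.  20.  98. -10.  58.   8.]
jar [380. 481.]
bottle [283. 378.]
can [399. 281.]
tin [400. 335.]
```

View pics/w1.png

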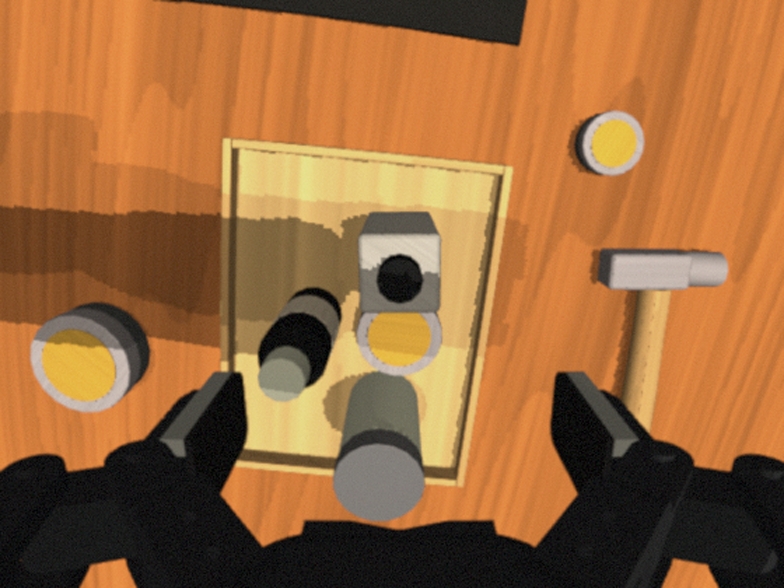

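Run:
```python
from h import *
p=arm.camera("wrist")
for n,(x,y),z in [("jar",(379,481),113),("bottle",(285,372),123),("can",(399.5,278),120),("tin",(400,335),36)]: print(n,pix2w(p,(x+.5)/1.4-.5,(y+.5)/1.4-.5,z).round(1))
# can top edges
for x,y in [(358.5,235.5),(439,235.5)]: print(pix2w(p,(x+.5)/1.4-.5,(y+.5)/1.4-.5,106).round(1))
```

```text
jar [578.3 -48.8 113. ]
bottle [517.8  17.1 123. ]
can [569.3  77.2 120. ]
tin [580.2  15.8  36. ]
[545.   92.7 106. ]
[586.5  99.7 106. ]
```

Call:
{"op": "move_arm", "data": {
  "series": [
    {"ax":0,"ay":0,"az":0.005,"dx":-0.1,"dy":0.25,"dz":-3.0,"claw":0},
    {"ax":0,"ay":0,"az":0,"dx":0,"dy":0,"dz":-4.0,"claw":0},
    {"ax":0,"ay":0,"az":0,"dx":0,"dy":0,"dz":-4.0,"claw":0},
    {"ax":0,"ay":0,"az":0,"dx":0,"dy":0,"dz":-3.0,"claw":0},
    {"ax":0,"ay":0,"az":0,"dx":0,"dy":0,"dz":-1.0,"claw":0}
  ]
}}

```text
time: 3.32
tool_pos: [565.8, 79.1, 73.4]
ee_rot: [[-0.175, 0.985, -0.006], [0.985, 0.175, -0.0], [0.001, -0.006, -1.0]]
wrist_force: [-0.5, 0.0, -0.6]
gripper_width: 1.0
```

Call:
{"op": "move_arm", "data": {
  "series": [
    {"ax":0,"ay":0,"az":0,"dx":0,"dy":0,"dz":0,"claw":0.3},
    {"ax":0,"ay":0,"az":0,"dx":0,"dy":0,"dz":0,"claw":0.4},
    {"ax":0,"ay":0,"az":0,"dx":0,"dy":0,"dz":0,"claw":0.5},
    {"ax":0,"ay":0,"az":0,"dx":0,"dy":0,"dz":0,"claw":0.6},
    {"ax":0,"ay":0,"az":0,"dx":0,"dy":0,"dz":0,"claw":0.7}
  ]
}}

```text
time: 3.73
tool_pos: [570.4, 77.7, 79.6]
ee_rot: [[-0.171, 0.985, 0.004], [0.985, 0.171, 0.001], [0.0, 0.004, -1.0]]
wrist_force: [0.2, 0.2, 8.0]
gripper_width: 0.504
```

Call:
{"op": "move_arm", "data": {
  "series": [
    {"ax":0,"ay":0,"az":0,"dx":0,"dy":0,"dz":0,"claw":0.8},
    {"ax":0,"ay":0,"az":0,"dx":0,"dy":0,"dz":0,"claw":1},
    {"ax":0,"ay":0,"az":0,"dx":0,"dy":0,"dz":0,"claw":1},
    {"ax":0,"ay":0,"az":0,"dx":0,"dy":0,"dz":0,"claw":1},
    {"ax":0,"ay":0,"az":0,"dx":0,"dy":0,"dz":0,"claw":1}
  ]
}}

```text
time: 4.15
tool_pos: [570.4, 77.6, 79.6]
ee_rot: [[-0.171, 0.985, 0.004], [0.985, 0.171, 0.001], [0.001, 0.004, -1.0]]
wrist_force: [-0.3, 1.6, 8.3]
gripper_width: 0.502
```

Call:
{"op": "move_arm", "data": {
  "series": [
    {"ax":0,"ay":0,"az":0,"dx":0,"dy":0,"dz":1.5,"claw":1},
    {"ax":0,"ay":0,"az":0,"dx":0,"dy":0,"dz":2.5,"claw":1},
    {"ax":0,"ay":0,"az":0,"dx":0,"dy":1.0,"dz":2.0,"claw":1},
    {"ax":0,"ay":0,"az":0,"dx":0,"dy":2.0,"dz":0,"claw":1},
    {"ax":0,"ay":0,"az":0,"dx":0,"dy":3.0,"dz":0,"claw":1}
  ]
}}

```text
time: 4.57
tool_pos: [570.4, 134.8, 140.3]
ee_rot: [[-0.166, 0.986, 0.004], [0.986, 0.166, -0.0], [-0.001, 0.004, -1.0]]
wrist_force: [1.3, -0.1, -3.3]
gripper_width: 0.509
```

Call:
{"op": "move_arm", "data": {
  "series": [
    {"ax":0,"ay":0,"az":0,"dx":0,"dy":3.5,"dz":0,"claw":1},
    {"ax":0,"ay":0,"az":0,"dx":0,"dy":3.5,"dz":0,"claw":1},
    {"ax":0,"ay":0,"az":0,"dx":0,"dy":3.0,"dz":0,"claw":1},
    {"ax":0,"ay":0,"az":0,"dx":0,"dy":2.0,"dz":0,"claw":1},
    {"ax":0,"ay":0,"az":0,"dx":0,"dy":0.8,"dz":-1.0,"claw":1}
  ]
}}

```text
time: 4.98
tool_pos: [569.2, 270.5, 129.5]
ee_rot: [[-0.176, 0.984, 0.003], [0.984, 0.176, 0.004], [0.004, 0.004, -1.0]]
wrist_force: [1.4, -0.4, -1.8]
gripper_width: 0.51
```

Call:
{"op": "move_arm", "data": {
  "series": [
    {"ax":0,"ay":0,"az":0,"dx":0,"dy":0,"dz":-1.5,"claw":1},
    {"ax":0,"ay":0,"az":0,"dx":0,"dy":0,"dz":-1.3,"claw":1},
    {"ax":0,"ay":0,"az":0,"dx":0,"dy":0,"dz":-1.0,"claw":1},
    {"ax":0,"ay":0,"az":0,"dx":0,"dy":0,"dz":0,"claw":1},
    {"ax":0,"ay":0,"az":0,"dx":0,"dy":0,"dz":0,"claw":1}
  ]
}}

```text
time: 5.4
tool_pos: [568.9, 264.3, 89.2]
ee_rot: [[-0.17, 0.985, -0.001], [0.985, 0.17, -0.001], [-0.001, -0.001, -1.0]]
wrist_force: [0.4, 0.2, -2.6]
gripper_width: 0.505
```

Call:
{"op": "move_arm", "data": {
  "series": [
    {"ax":0,"ay":0,"az":0,"dx":0,"dy":0,"dz":-0.8,"claw":1},
    {"ax":0,"ay":0,"az":0,"dx":0,"dy":0,"dz":-0.3,"claw":1},
    {"ax":0,"ay":0,"az":0,"dx":0,"dy":0,"dz":-0.1,"claw":1},
    {"ax":0,"ay":0,"az":0,"dx":0,"dy":0,"dz":0,"claw":1},
    {"ax":0,"ay":0,"az":0,"dx":0,"dy":0,"dz":0,"claw":1}
  ]
}}

```text
time: 5.82
tool_pos: [569.0, 265.2, 77.5]
ee_rot: [[-0.171, 0.985, 0.0], [0.985, 0.171, 0.0], [0.0, 0.0, -1.0]]
wrist_force: [0.5, 0.0, -2.5]
gripper_width: 0.507
```

Call:
{"op": "move_arm", "data": {
  "series": [
    {"ax":0,"ay":0,"az":0,"dx":0,"dy":0,"dz":-0.1,"claw":1},
    {"ax":0,"ay":0,"az":0,"dx":0,"dy":0,"dz":0,"claw":1},
    {"ax":0,"ay":0,"az":0,"dx":0,"dy":0,"dz":0,"claw":1}
  ]
}}

```text
time: 6.07
tool_pos: [569.2, 265.3, 76.7]
ee_rot: [[-0.171, 0.985, 0.001], [0.985, 0.171, 0.0], [0.0, 0.001, -1.0]]
wrist_force: [-0.8, -0.5, -0.2]
gripper_width: 0.507
```

Touching the mat. I'll release to a small opening first, then fully, and rise.

Call:
{"op": "move_arm", "data": {
  "series": [
    {"ax":0,"ay":0,"az":0,"dx":0,"dy":0,"dz":0,"claw":0.42},
    {"ax":0,"ay":0,"az":0,"dx":0,"dy":0,"dz":0,"claw":0.35},
    {"ax":0,"ay":0,"az":0,"dx":0,"dy":0,"dz":0,"claw":0.2},
    {"ax":0,"ay":0,"az":0,"dx":0,"dy":0,"dz":0,"claw":0.1},
    {"ax":0,"ay":0,"az":0,"dx":0,"dy":0,"dz":0,"claw":0}
  ]
}}

```text
time: 6.48
tool_pos: [568.9, 265.2, 76.4]
ee_rot: [[-0.171, 0.985, 0.0], [0.985, 0.171, -0.0], [-0.0, 0.0, -1.0]]
wrist_force: [-0.1, -0.1, 1.2]
gripper_width: 0.992
```

Call:
{"op": "move_arm", "data": {
  "series": [
    {"ax":0,"ay":0,"az":0,"dx":0,"dy":0,"dz":2,"claw":0},
    {"ax":0,"ay":0,"az":0,"dx":0,"dy":0,"dz":4,"claw":0},
    {"ax":0,"ay":0,"az":0,"dx":0,"dy":0,"dz":4,"claw":0},
    {"ax":0,"ay":0,"az":0,"dx":0,"dy":0,"dz":3,"claw":0},
    {"ax":0,"ay":0,"az":0,"dx":0,"dy":-2.0,"dz":1,"claw":0}
  ]
}}

```text
time: 6.9
tool_pos: [570.3, 249.9, 221.1]
ee_rot: [[-0.176, 0.984, 0.006], [0.984, 0.176, 0.006], [0.004, 0.007, -1.0]]
wrist_force: [-0.3, 0.5, -0.2]
gripper_width: 0.996
```

Call:
{"op": "move_arm", "data": {
  "series": [
    {"ax":0,"ay":0,"az":0,"dx":-0.8,"dy":-3.5,"dz":0,"claw":0},
    {"ax":0,"ay":0,"az":0,"dx":-0.8,"dy":-3.5,"dz":0,"claw":0},
    {"ax":0,"ay":0,"az":0,"dx":-0.8,"dy":-3.5,"dz":0,"claw":0},
    {"ax":0,"ay":0,"az":0,"dx":-0.8,"dy":-3.5,"dz":0,"claw":0},
    {"ax":0,"ay":0,"az":0,"dx":-0.8,"dy":-3.5,"dz":0,"claw":0}
  ]
}}

```text
time: 7.32
tool_pos: [527.9, 68.1, 216.1]
ee_rot: [[-0.171, 0.985, -0.0], [0.985, 0.171, -0.0], [-0.0, -0.0, -1.0]]
wrist_force: [1.0, 0.4, -0.4]
gripper_width: 1.002
```

Call:
{"op": "move_arm", "data": {
  "series": [
    {"ax":0,"ay":0,"az":0,"dx":-0.8,"dy":-3.0,"dz":0,"claw":0},
    {"ax":0,"ay":0,"az":0,"dx":-0.3,"dy":-2.0,"dz":0,"claw":0},
    {"ax":0,"ay":0,"az":0,"dx":0,"dy":-0.8,"dz":0,"claw":0},
    {"ax":0,"ay":0,"az":0,"dx":0,"dy":0,"dz":0,"claw":0},
    {"ax":0,"ay":0,"az":0,"dx":0,"dy":0,"dz":0,"claw":0}
  ]
}}

```text
time: 7.73
tool_pos: [518.1, 12.9, 216.2]
ee_rot: [[-0.171, 0.985, 0.0], [0.985, 0.171, 0.001], [0.001, 0.0, -1.0]]
wrist_force: [-0.1, 0.7, 0.2]
gripper_width: 0.997
```

Run:
```python
from h import *
for i in range(4): o=arm.get_obs(); 
print(o["tool_pos"].round(1))
p=arm.camera("top"); save(p,"top2.png",s=1.4)
p=arm.camera("wrist"); save(p,"w2.png",s=1.4)
```

```text
[518.1  12.9 216.2]
```

View pics/w2.png

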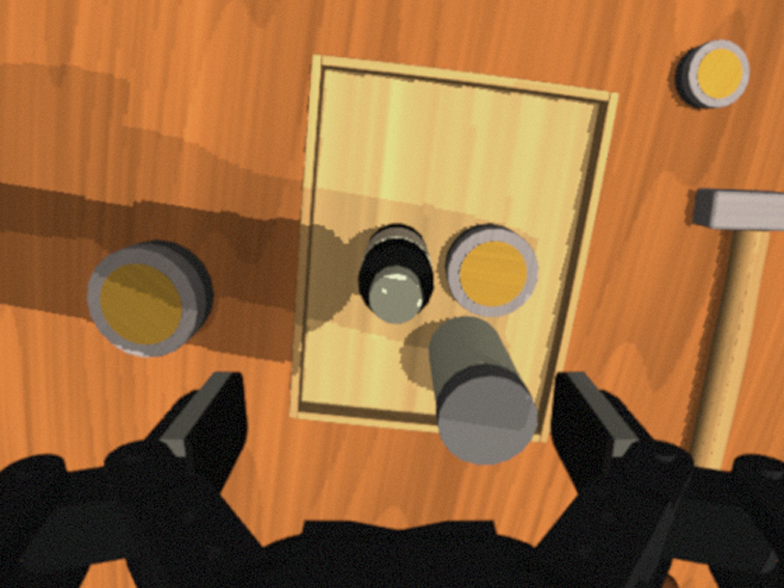

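View pics/top2.png

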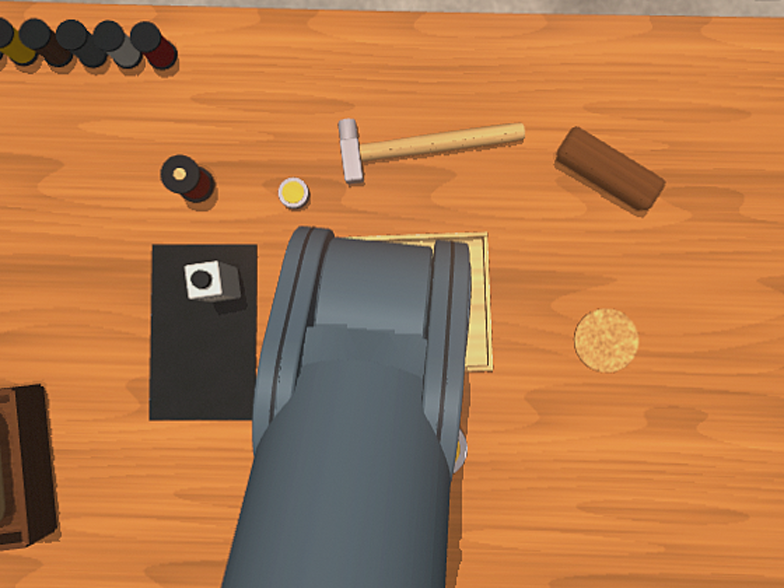

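The top view shows the can upright on the mat at (205,280). I'll refine the bottle, jar and tin from this settled wrist view.

Run:
```python
from h import *
p=arm.camera("wrist")
for n,(x,y),z in [("jar",(487,417),113),("bottle",(396,294),123),("tin",(494,273.5),36)]: print(n,pix2w(p,(x+.5)/1.4-.5,(y+.5)/1.4-.5,z).round(1))
t=arm.camera("top")
print("can",pix2w(t,(201.5+.5)/1.4-.5,(280+.5)/1.4-.5,117).round(1))
```

```text
jar [577.6 -50.  113. ]
bottle [516.5  12.6 123. ]
tin [580.9  12.7  36. ]
can [568.1 259.5 117. ]
```

Call:
{"op": "move_arm", "data": {
  "series": [
    {"ax":0,"ay":0,"az":0,"dx":0,"dy":0,"dz":-3.5,"claw":0},
    {"ax":0,"ay":0,"az":0,"dx":0,"dy":0,"dz":-3.5,"claw":0},
    {"ax":0,"ay":0,"az":0,"dx":0,"dy":0,"dz":-3.5,"claw":0},
    {"ax":0,"ay":0,"az":0,"dx":0,"dy":0,"dz":-2.0,"claw":0},
    {"ax":0,"ay":0,"az":0,"dx":0,"dy":0,"dz":-1.3,"claw":0}
  ]
}}

```text
time: 8.35
tool_pos: [516.7, 13.3, 75.7]
ee_rot: [[-0.173, 0.985, -0.003], [0.985, 0.173, -0.0], [0.0, -0.003, -1.0]]
wrist_force: [0.5, 0.8, 0.4]
gripper_width: 1.006
```

Call:
{"op": "move_arm", "data": {
  "series": [
    {"ax":0,"ay":0,"az":0,"dx":0,"dy":0,"dz":0,"claw":0.1},
    {"ax":0,"ay":0,"az":0,"dx":0,"dy":0,"dz":0,"claw":0.2},
    {"ax":0,"ay":0,"az":0,"dx":0,"dy":0,"dz":0,"claw":0.4},
    {"ax":0,"ay":0,"az":0,"dx":0,"dy":0,"dz":0,"claw":0.5},
    {"ax":0,"ay":0,"az":0,"dx":0,"dy":0,"dz":0,"claw":0.6}
  ]
}}

```text
time: 8.77
tool_pos: [518.7, 12.4, 79.8]
ee_rot: [[-0.171, 0.985, 0.002], [0.985, 0.171, 0.0], [0.0, 0.002, -1.0]]
wrist_force: [-0.5, 0.4, 6.5]
gripper_width: 0.47
```

Call:
{"op": "move_arm", "data": {
  "series": [
    {"ax":0,"ay":0,"az":0,"dx":0,"dy":0,"dz":0,"claw":0.8},
    {"ax":0,"ay":0,"az":0,"dx":0,"dy":0,"dz":0,"claw":1},
    {"ax":0,"ay":0,"az":0,"dx":0,"dy":0,"dz":0,"claw":1},
    {"ax":0,"ay":0,"az":0,"dx":0,"dy":0,"dz":0,"claw":1},
    {"ax":0,"ay":0,"az":0,"dx":0,"dy":0,"dz":0,"claw":1}
  ]
}}

```text
time: 9.18
tool_pos: [518.6, 12.3, 79.8]
ee_rot: [[-0.171, 0.985, 0.002], [0.985, 0.171, 0.0], [0.0, 0.002, -1.0]]
wrist_force: [-0.6, 0.4, 6.3]
gripper_width: 0.468
```

Call:
{"op": "move_arm", "data": {
  "series": [
    {"ax":0,"ay":0,"az":0,"dx":0,"dy":0,"dz":1.5,"claw":1},
    {"ax":0,"ay":0,"az":0,"dx":0,"dy":0,"dz":2.5,"claw":1},
    {"ax":0,"ay":0,"az":0,"dx":0,"dy":1.0,"dz":2.0,"claw":1},
    {"ax":0,"ay":0,"az":0,"dx":-0.4,"dy":2.0,"dz":0,"claw":1},
    {"ax":0,"ay":0,"az":0,"dx":-0.4,"dy":3.0,"dz":0,"claw":1}
  ]
}}

```text
time: 9.6
tool_pos: [511.2, 70.5, 140.8]
ee_rot: [[-0.167, 0.986, 0.005], [0.986, 0.167, -0.0], [-0.001, 0.004, -1.0]]
wrist_force: [0.1, 0.8, -1.4]
gripper_width: 0.467
```

Call:
{"op": "move_arm", "data": {
  "series": [
    {"ax":0,"ay":0,"az":0,"dx":-0.5,"dy":3.5,"dz":0,"claw":1},
    {"ax":0,"ay":0,"az":0,"dx":-0.5,"dy":3.5,"dz":0,"claw":1},
    {"ax":0,"ay":0,"az":0,"dx":0,"dy":3.5,"dz":0,"claw":1},
    {"ax":0,"ay":0,"az":0,"dx":0,"dy":3.5,"dz":0,"claw":1},
    {"ax":0,"ay":0,"az":0,"dx":0,"dy":3.5,"dz":0,"claw":1}
  ]
}}

```text
time: 10.02
tool_pos: [499.7, 249.2, 139.5]
ee_rot: [[-0.171, 0.985, 0.001], [0.985, 0.171, 0.001], [0.001, 0.001, -1.0]]
wrist_force: [0.3, -0.4, -0.5]
gripper_width: 0.465
```

Call:
{"op": "move_arm", "data": {
  "series": [
    {"ax":0,"ay":0,"az":0,"dx":0,"dy":3.5,"dz":0,"claw":1},
    {"ax":0,"ay":0,"az":0,"dx":0,"dy":2.5,"dz":0,"claw":1},
    {"ax":0,"ay":0,"az":0,"dx":0,"dy":1.3,"dz":-1.0,"claw":1},
    {"ax":0,"ay":0,"az":0,"dx":0,"dy":0,"dz":-2.0,"claw":1},
    {"ax":0,"ay":0,"az":0,"dx":0,"dy":0,"dz":-1.8,"claw":1}
  ]
}}

```text
time: 10.43
tool_pos: [499.9, 321.2, 90.1]
ee_rot: [[-0.173, 0.985, 0.001], [0.985, 0.173, 0.001], [0.001, 0.001, -1.0]]
wrist_force: [0.7, 0.3, -1.1]
gripper_width: 0.469
```

Call:
{"op": "move_arm", "data": {
  "series": [
    {"ax":0,"ay":0,"az":0,"dx":0,"dy":0,"dz":-0.8,"claw":1},
    {"ax":0,"ay":0,"az":0,"dx":0,"dy":0,"dz":-0.3,"claw":1},
    {"ax":0,"ay":0,"az":0,"dx":0,"dy":0,"dz":0,"claw":1},
    {"ax":0,"ay":0,"az":0,"dx":0,"dy":0,"dz":0,"claw":1},
    {"ax":0,"ay":0,"az":0,"dx":0,"dy":0,"dz":0,"claw":1}
  ]
}}

```text
time: 10.85
tool_pos: [500.6, 320.1, 80.4]
ee_rot: [[-0.171, 0.985, 0.001], [0.985, 0.171, 0.001], [0.001, 0.001, -1.0]]
wrist_force: [0.1, 0.6, -0.8]
gripper_width: 0.467
```

Call:
{"op": "move_arm", "data": {
  "series": [
    {"ax":0,"ay":0,"az":0,"dx":0,"dy":0,"dz":-0.1,"claw":1},
    {"ax":0,"ay":0,"az":0,"dx":0,"dy":0,"dz":0,"claw":1},
    {"ax":0,"ay":0,"az":0,"dx":0,"dy":0,"dz":0,"claw":1}
  ]
}}

```text
time: 11.1
tool_pos: [500.0, 320.3, 78.8]
ee_rot: [[-0.171, 0.985, 0.0], [0.985, 0.171, 0.0], [0.0, 0.0, -1.0]]
wrist_force: [0.3, -0.7, 0.3]
gripper_width: 0.465
```

Run:
```python
from h import *
q=arm.camera("scene"); save(q,"s3.png",(330,170,520,320),4)
o=arm.get_obs(); print(o["tool_pos"].round(1),o["wrist_force"].round(1))
```

```text
[500.  320.3  78.7] [-0.1  0.5 -1.4]
```

View pics/s3.png

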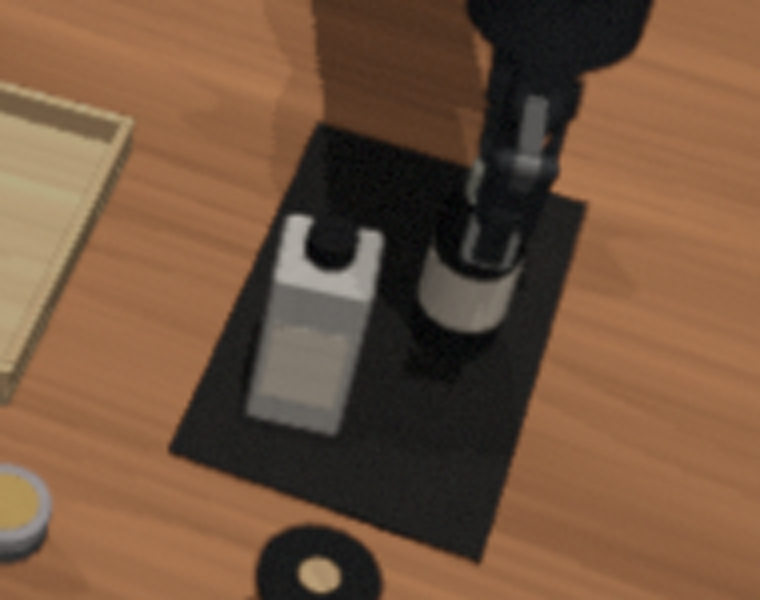

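Call:
{"op": "move_arm", "data": {
  "series": [
    {"ax":0,"ay":0,"az":0,"dx":0,"dy":0,"dz":-0.1,"claw":1},
    {"ax":0,"ay":0,"az":0,"dx":0,"dy":0,"dz":-0.1,"claw":1},
    {"ax":0,"ay":0,"az":0,"dx":0,"dy":0,"dz":0,"claw":1},
    {"ax":0,"ay":0,"az":0,"dx":0,"dy":0,"dz":0,"claw":1},
    {"ax":0,"ay":0,"az":0,"dx":0,"dy":0,"dz":0,"claw":1}
  ]
}}

```text
time: 11.57
tool_pos: [500.0, 320.3, 76.9]
ee_rot: [[-0.171, 0.985, 0.0], [0.985, 0.171, 0.0], [0.0, 0.0, -1.0]]
wrist_force: [-0.8, 0.7, 5.1]
gripper_width: 0.466
```

Call:
{"op": "move_arm", "data": {
  "series": [
    {"ax":0,"ay":0,"az":0,"dx":0,"dy":0,"dz":0,"claw":0.45},
    {"ax":0,"ay":0,"az":0,"dx":0,"dy":0,"dz":0,"claw":0.35},
    {"ax":0,"ay":0,"az":0,"dx":0,"dy":0,"dz":0,"claw":0.2},
    {"ax":0,"ay":0,"az":0,"dx":0,"dy":0,"dz":0,"claw":0.1},
    {"ax":0,"ay":0,"az":0,"dx":0,"dy":0,"dz":0,"claw":0}
  ]
}}

```text
time: 11.98
tool_pos: [499.9, 320.2, 76.3]
ee_rot: [[-0.171, 0.985, -0.0], [0.985, 0.171, -0.0], [-0.0, -0.0, -1.0]]
wrist_force: [-0.5, -0.1, -0.4]
gripper_width: 0.996
```

Call:
{"op": "move_arm", "data": {
  "series": [
    {"ax":0,"ay":0,"az":0,"dx":0,"dy":0,"dz":2,"claw":0},
    {"ax":0,"ay":0,"az":0,"dx":0,"dy":0,"dz":4,"claw":0},
    {"ax":0,"ay":0,"az":0,"dx":0,"dy":0,"dz":4,"claw":0},
    {"ax":0,"ay":0,"az":0,"dx":0,"dy":-1.0,"dz":3,"claw":0},
    {"ax":0,"ay":0,"az":0,"dx":0,"dy":-3.0,"dz":1,"claw":0}
  ]
}}

```text
time: 12.4
tool_pos: [501.1, 285.0, 220.7]
ee_rot: [[-0.177, 0.984, 0.005], [0.984, 0.177, 0.006], [0.005, 0.006, -1.0]]
wrist_force: [1.0, -0.4, 0.8]
gripper_width: 1.001
```

Call:
{"op": "move_arm", "data": {
  "series": [
    {"ax":0,"ay":0,"az":0,"dx":0.8,"dy":-3.5,"dz":0,"claw":0},
    {"ax":0,"ay":0,"az":0,"dx":0.8,"dy":-3.5,"dz":0,"claw":0},
    {"ax":0,"ay":0,"az":0,"dx":0.8,"dy":-3.5,"dz":0,"claw":0},
    {"ax":0,"ay":0,"az":0,"dx":0.8,"dy":-3.5,"dz":0,"claw":0},
    {"ax":0,"ay":0,"az":0,"dx":0.8,"dy":-3.5,"dz":0,"claw":0}
  ]
}}

```text
time: 12.82
tool_pos: [540.0, 103.5, 216.6]
ee_rot: [[-0.171, 0.985, 0.0], [0.985, 0.171, 0.0], [0.0, 0.0, -1.0]]
wrist_force: [1.2, 0.6, 0.7]
gripper_width: 1.0
```

Call:
{"op": "move_arm", "data": {
  "series": [
    {"ax":0,"ay":0,"az":0,"dx":0.8,"dy":-3.5,"dz":0,"claw":0},
    {"ax":0,"ay":0,"az":0,"dx":0.8,"dy":-3.5,"dz":0,"claw":0},
    {"ax":0,"ay":0,"az":0,"dx":0.8,"dy":-3.5,"dz":0,"claw":0},
    {"ax":0,"ay":0,"az":0,"dx":0.8,"dy":-3.0,"dz":0,"claw":0},
    {"ax":0,"ay":0,"az":0,"dx":0.7,"dy":-2.1,"dz":0,"claw":0}
  ]
}}

```text
time: 13.23
tool_pos: [578.9, -54.7, 216.6]
ee_rot: [[-0.168, 0.986, 0.0], [0.986, 0.168, -0.001], [-0.001, 0.0, -1.0]]
wrist_force: [0.5, 1.3, -0.5]
gripper_width: 0.996
```

Call:
{"op": "move_arm", "data": {
  "series": [
    {"ax":0,"ay":0,"az":0,"dx":0,"dy":0,"dz":0,"claw":0},
    {"ax":0,"ay":0,"az":0,"dx":0,"dy":0,"dz":-2,"claw":0},
    {"ax":0,"ay":0,"az":0,"dx":0,"dy":0,"dz":0,"claw":0},
    {"ax":0,"ay":0,"az":0,"dx":0,"dy":0,"dz":0,"claw":0},
    {"ax":0,"ay":0,"az":0,"dx":0,"dy":0,"dz":0,"claw":0}
  ]
}}

```text
time: 13.65
tool_pos: [578.9, -50.1, 196.8]
ee_rot: [[-0.172, 0.985, -0.0], [0.985, 0.172, 0.0], [0.0, -0.0, -1.0]]
wrist_force: [0.1, -1.1, 0.0]
gripper_width: 0.999
```

Run:
```python
from h import *
o=arm.get_obs(); print(o["tool_pos"].round(1))
p=arm.camera("wrist"); save(p,"w3.png",s=1.4)
print(np.array(w2pix(p,(578.5,-50.8,113)))*1.4)
```

```text
[578.9 -50.1 196.8]
[398.62938644 298.34951719]
```

View pics/w3.png

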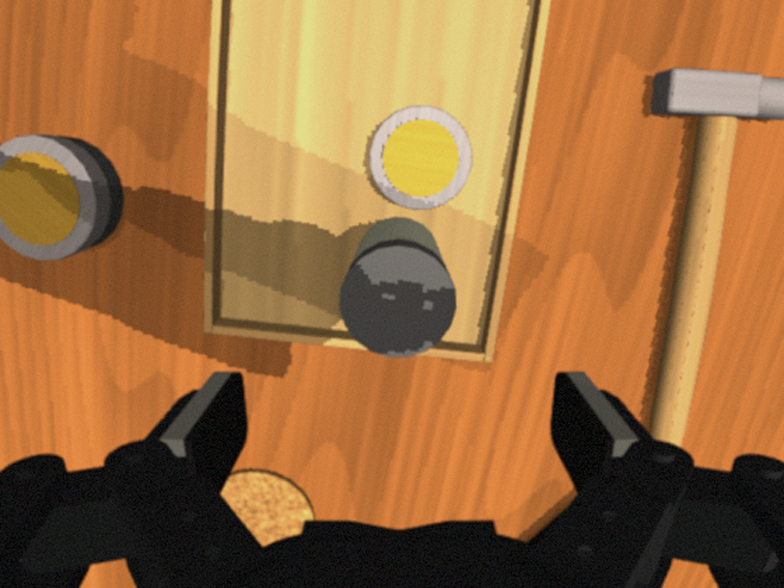

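Call:
{"op": "move_arm", "data": {
  "series": [
    {"ax":0,"ay":0,"az":0,"dx":0,"dy":0,"dz":-3.0,"claw":0},
    {"ax":0,"ay":0,"az":0,"dx":0,"dy":0,"dz":-3.5,"claw":0},
    {"ax":0,"ay":0,"az":0,"dx":0,"dy":0,"dz":-3.0,"claw":0},
    {"ax":0,"ay":0,"az":0,"dx":0,"dy":0,"dz":-1.8,"claw":0},
    {"ax":0,"ay":0,"az":0,"dx":0,"dy":0,"dz":-0.9,"claw":0}
  ]
}}

```text
time: 14.12
tool_pos: [578.0, -50.1, 72.6]
ee_rot: [[-0.172, 0.985, -0.003], [0.985, 0.172, 0.0], [0.001, -0.002, -1.0]]
wrist_force: [-0.3, 0.4, -0.3]
gripper_width: 0.998
```

Call:
{"op": "move_arm", "data": {
  "series": [
    {"ax":0,"ay":0,"az":0,"dx":0,"dy":0,"dz":0,"claw":0.1},
    {"ax":0,"ay":0,"az":0,"dx":0,"dy":0,"dz":0,"claw":0.2},
    {"ax":0,"ay":0,"az":0,"dx":0,"dy":0,"dz":0,"claw":0.3},
    {"ax":0,"ay":0,"az":0,"dx":0,"dy":0,"dz":0,"claw":0.4},
    {"ax":0,"ay":0,"az":0,"dx":0,"dy":0,"dz":0,"claw":0.5}
  ]
}}

```text
time: 14.53
tool_pos: [580.0, -51.0, 76.3]
ee_rot: [[-0.171, 0.985, 0.003], [0.985, 0.171, 0.0], [-0.0, 0.003, -1.0]]
wrist_force: [-1.6, 0.1, 4.7]
gripper_width: 0.63
```

Call:
{"op": "move_arm", "data": {
  "series": [
    {"ax":0,"ay":0,"az":0,"dx":0,"dy":0,"dz":0,"claw":0.7},
    {"ax":0,"ay":0,"az":0,"dx":0,"dy":0,"dz":0,"claw":1},
    {"ax":0,"ay":0,"az":0,"dx":0,"dy":0,"dz":0,"claw":1},
    {"ax":0,"ay":0,"az":0,"dx":0,"dy":0,"dz":0,"claw":1},
    {"ax":0,"ay":0,"az":0,"dx":0,"dy":0,"dz":0,"claw":1}
  ]
}}

```text
time: 14.95
tool_pos: [579.9, -51.0, 76.2]
ee_rot: [[-0.171, 0.985, 0.003], [0.985, 0.171, 0.0], [-0.0, 0.003, -1.0]]
wrist_force: [-1.9, -0.3, 6.7]
gripper_width: 0.632
```

Call:
{"op": "move_arm", "data": {
  "series": [
    {"ax":0,"ay":0,"az":0,"dx":0,"dy":0,"dz":1.5,"claw":1},
    {"ax":0,"ay":0,"az":0,"dx":0,"dy":0,"dz":2.5,"claw":1},
    {"ax":0,"ay":0,"az":0,"dx":-0.5,"dy":1.0,"dz":2.0,"claw":1},
    {"ax":0,"ay":0,"az":0,"dx":-1.0,"dy":2.0,"dz":0,"claw":1},
    {"ax":0,"ay":0,"az":0,"dx":-1.5,"dy":3.0,"dz":0,"claw":1}
  ]
}}

```text
time: 15.37
tool_pos: [550.8, 7.0, 137.0]
ee_rot: [[-0.167, 0.986, 0.006], [0.986, 0.167, -0.001], [-0.002, 0.006, -1.0]]
wrist_force: [0.2, 1.2, -0.8]
gripper_width: 0.637
```

Call:
{"op": "move_arm", "data": {
  "series": [
    {"ax":0,"ay":0,"az":0,"dx":-1.6,"dy":3.2,"dz":0,"claw":1},
    {"ax":0,"ay":0,"az":0,"dx":-1.6,"dy":3.2,"dz":0,"claw":1},
    {"ax":0,"ay":0,"az":0,"dx":-1.6,"dy":3.2,"dz":0,"claw":1},
    {"ax":0,"ay":0,"az":0,"dx":-1.6,"dy":3.2,"dz":0,"claw":1},
    {"ax":0,"ay":0,"az":0,"dx":-1.6,"dy":3.2,"dz":0,"claw":1}
  ]
}}

```text
time: 15.78
tool_pos: [468.3, 170.7, 135.5]
ee_rot: [[-0.171, 0.985, 0.002], [0.985, 0.171, 0.001], [0.001, 0.002, -1.0]]
wrist_force: [1.4, -0.2, -1.5]
gripper_width: 0.633
```

Call:
{"op": "move_arm", "data": {
  "series": [
    {"ax":0,"ay":0,"az":0,"dx":-1.6,"dy":3.2,"dz":0,"claw":1},
    {"ax":0,"ay":0,"az":0,"dx":-1.6,"dy":3.2,"dz":0,"claw":1},
    {"ax":0,"ay":0,"az":0,"dx":-0.8,"dy":2.2,"dz":0,"claw":1},
    {"ax":0,"ay":0,"az":0,"dx":-0.4,"dy":1.0,"dz":-1.5,"claw":1},
    {"ax":0,"ay":0,"az":0,"dx":0,"dy":0,"dz":-2.0,"claw":1}
  ]
}}

```text
time: 16.2
tool_pos: [424.7, 269.8, 101.0]
ee_rot: [[-0.177, 0.984, 0.003], [0.984, 0.177, 0.005], [0.004, 0.004, -1.0]]
wrist_force: [0.5, -0.5, -2.5]
gripper_width: 0.632
```

Call:
{"op": "move_arm", "data": {
  "series": [
    {"ax":0,"ay":0,"az":0,"dx":0,"dy":0,"dz":-1.5,"claw":1},
    {"ax":0,"ay":0,"az":0,"dx":0,"dy":0,"dz":-0.7,"claw":1},
    {"ax":0,"ay":0,"az":0,"dx":0,"dy":0,"dz":-0.2,"claw":1},
    {"ax":0,"ay":0,"az":0,"dx":0,"dy":0,"dz":0,"claw":1},
    {"ax":0,"ay":0,"az":0,"dx":0,"dy":0,"dz":0,"claw":1}
  ]
}}

```text
time: 16.62
tool_pos: [425.6, 265.2, 76.3]
ee_rot: [[-0.17, 0.985, 0.001], [0.985, 0.17, 0.001], [0.001, 0.001, -1.0]]
wrist_force: [0.1, -0.1, -0.6]
gripper_width: 0.629
```

Call:
{"op": "move_arm", "data": {
  "series": [
    {"ax":0,"ay":0,"az":0,"dx":0,"dy":0,"dz":-0.1,"claw":1},
    {"ax":0,"ay":0,"az":0,"dx":0,"dy":0,"dz":-0.1,"claw":1},
    {"ax":0,"ay":0,"az":0,"dx":0,"dy":0,"dz":-0.05,"claw":1},
    {"ax":0,"ay":0,"az":0,"dx":0,"dy":0,"dz":0,"claw":1},
    {"ax":0,"ay":0,"az":0,"dx":0,"dy":0,"dz":0,"claw":1}
  ]
}}

```text
time: 17.03
tool_pos: [425.2, 265.4, 73.3]
ee_rot: [[-0.171, 0.985, 0.001], [0.985, 0.171, 0.001], [0.0, 0.001, -1.0]]
wrist_force: [-1.0, -0.1, 4.7]
gripper_width: 0.63
```

Call:
{"op": "move_arm", "data": {
  "series": [
    {"ax":0,"ay":0,"az":0,"dx":0,"dy":0,"dz":0,"claw":0.3},
    {"ax":0,"ay":0,"az":0,"dx":0,"dy":0,"dz":0,"claw":0.2},
    {"ax":0,"ay":0,"az":0,"dx":0,"dy":0,"dz":0,"claw":0.1},
    {"ax":0,"ay":0,"az":0,"dx":0,"dy":0,"dz":0,"claw":0},
    {"ax":0,"ay":0,"az":0,"dx":0,"dy":0,"dz":0,"claw":0}
  ]
}}

```text
time: 17.45
tool_pos: [424.9, 265.2, 72.8]
ee_rot: [[-0.171, 0.985, -0.0], [0.985, 0.171, -0.0], [-0.0, -0.0, -1.0]]
wrist_force: [-0.4, -0.2, 0.2]
gripper_width: 1.002
```

Call:
{"op": "move_arm", "data": {
  "series": [
    {"ax":0,"ay":0,"az":0,"dx":0,"dy":0,"dz":2,"claw":0},
    {"ax":0,"ay":0,"az":0,"dx":0,"dy":0,"dz":4,"claw":0},
    {"ax":0,"ay":0,"az":0,"dx":0,"dy":0,"dz":4,"claw":0},
    {"ax":0,"ay":0,"az":0,"dx":0.8,"dy":-1.4,"dz":2,"claw":0},
    {"ax":0,"ay":0,"az":0,"dx":1.6,"dy":-2.6,"dz":0,"claw":0}
  ]
}}

```text
time: 17.87
tool_pos: [449.8, 228.7, 197.0]
ee_rot: [[-0.177, 0.984, 0.005], [0.984, 0.177, 0.005], [0.004, 0.006, -1.0]]
wrist_force: [1.6, 0.8, -1.2]
gripper_width: 1.004
```

Call:
{"op": "move_arm", "data": {
  "series": [
    {"ax":0,"ay":0,"az":0,"dx":1.9,"dy":-3.1,"dz":0,"claw":0},
    {"ax":0,"ay":0,"az":0,"dx":1.9,"dy":-3.1,"dz":0,"claw":0},
    {"ax":0,"ay":0,"az":0,"dx":1.9,"dy":-3.1,"dz":0,"claw":0},
    {"ax":0,"ay":0,"az":0,"dx":1.9,"dy":-3.1,"dz":0,"claw":0},
    {"ax":0,"ay":0,"az":0,"dx":1.9,"dy":-3.1,"dz":0,"claw":0}
  ]
}}

```text
time: 18.28
tool_pos: [544.5, 68.6, 192.9]
ee_rot: [[-0.171, 0.985, -0.0], [0.985, 0.171, 0.0], [0.0, -0.0, -1.0]]
wrist_force: [-0.1, 1.0, -0.0]
gripper_width: 0.999
```

Call:
{"op": "move_arm", "data": {
  "series": [
    {"ax":0,"ay":0,"az":0,"dx":1.9,"dy":-3.1,"dz":-1,"claw":0},
    {"ax":0,"ay":0,"az":0,"dx":1.2,"dy":-1.8,"dz":-3,"claw":0},
    {"ax":0,"ay":0,"az":0,"dx":0.6,"dy":-0.8,"dz":-2,"claw":0},
    {"ax":0,"ay":0,"az":0,"dx":0,"dy":0,"dz":0,"claw":0},
    {"ax":0,"ay":0,"az":0,"dx":0,"dy":0,"dz":0,"claw":0}
  ]
}}

```text
time: 18.7
tool_pos: [580.1, 12.8, 132.1]
ee_rot: [[-0.17, 0.985, -0.003], [0.985, 0.17, -0.0], [0.0, -0.003, -1.0]]
wrist_force: [-0.6, 1.1, -0.0]
gripper_width: 0.996
```

Run:
```python
from h import *
o=arm.get_obs(); print(o["tool_pos"].round(1))
p=arm.camera("wrist"); save(p,"w4.png",s=1.4)
print(np.array(w2pix(p,(580.9,12.9,36)))*1.4)
q=arm.camera("scene"); save(q,"s4.png",s=1.4)
```

```text
[580.1  12.8 132.1]
[401.80594375 290.09442272]
```

View pics/w4.png

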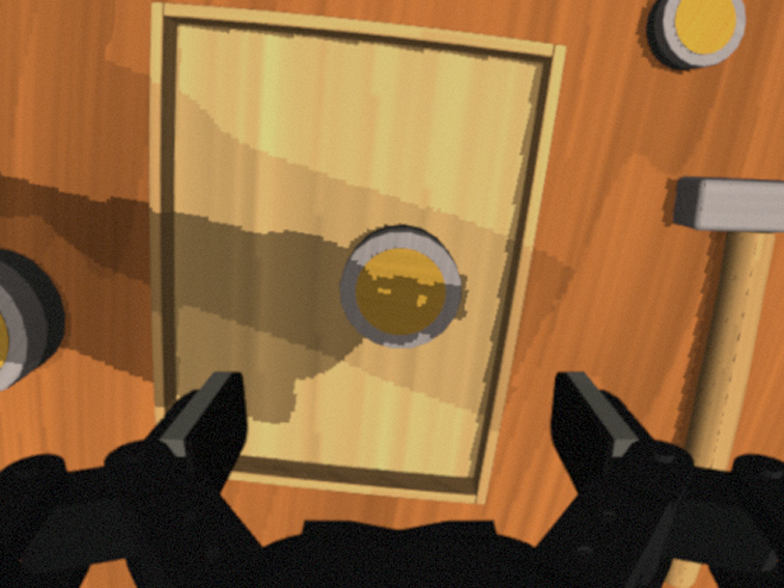

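View pics/s4.png

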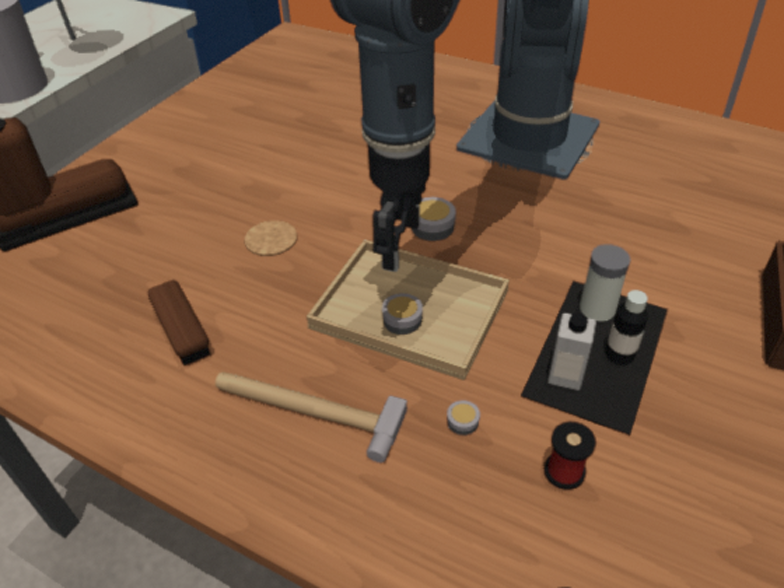

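All three stand on the mat at about (570,350), (605,285) and (628,325). I'll go down on the tin with the jaws turned and partly closed, to clear the tray wall.

Call:
{"op": "move_arm", "data": {
  "series": [
    {"ax":0,"ay":0,"az":0.12,"dx":0,"dy":0,"dz":-2,"claw":0.1},
    {"ax":0,"ay":0,"az":0.12,"dx":0,"dy":0,"dz":-2,"claw":0.1},
    {"ax":0,"ay":0,"az":0.12,"dx":0,"dy":0,"dz":-1,"claw":0.1},
    {"ax":0,"ay":0,"az":0.12,"dx":0,"dy":0,"dz":0,"claw":0.1},
    {"ax":0,"ay":0,"az":0.12,"dx":0,"dy":0,"dz":0,"claw":0.1}
  ]
}}

```text
time: 19.22
tool_pos: [580.9, 14.8, 83.8]
ee_rot: [[-0.703, 0.711, 0.001], [0.711, 0.703, 0.0], [-0.0, 0.001, -1.0]]
wrist_force: [-0.8, -1.2, 0.6]
gripper_width: 0.903
```

Call:
{"op": "move_arm", "data": {
  "series": [
    {"ax":0,"ay":0,"az":0,"dx":0,"dy":0,"dz":-1.5,"claw":0.1},
    {"ax":0,"ay":0,"az":0,"dx":0,"dy":0,"dz":-1.5,"claw":0.1},
    {"ax":0,"ay":0,"az":0,"dx":0,"dy":0,"dz":-1.0,"claw":0.1},
    {"ax":0,"ay":0,"az":0,"dx":0,"dy":0,"dz":-0.6,"claw":0.1},
    {"ax":0,"ay":0,"az":0,"dx":0,"dy":0,"dz":-0.4,"claw":0.1}
  ]
}}

```text
time: 19.63
tool_pos: [581.0, 14.0, 33.0]
ee_rot: [[-0.698, 0.716, 0.0], [0.716, 0.698, 0.0], [-0.0, 0.0, -1.0]]
wrist_force: [0.2, -0.6, 0.3]
gripper_width: 0.898
```

Call:
{"op": "move_arm", "data": {
  "series": [
    {"ax":0,"ay":0,"az":0,"dx":0,"dy":0,"dz":0,"claw":0.1},
    {"ax":0,"ay":0,"az":0,"dx":0,"dy":0,"dz":-0.2,"claw":0.1},
    {"ax":0,"ay":0,"az":0,"dx":0,"dy":0,"dz":0,"claw":0.1}
  ]
}}

```text
time: 19.88
tool_pos: [581.2, 13.3, 31.2]
ee_rot: [[-0.698, 0.716, 0.001], [0.716, 0.698, -0.0], [-0.0, 0.0, -1.0]]
wrist_force: [0.3, -0.2, -0.0]
gripper_width: 0.899
```

Call:
{"op": "move_arm", "data": {
  "series": [
    {"ax":0,"ay":0,"az":0,"dx":0,"dy":0,"dz":0,"claw":0.2},
    {"ax":0,"ay":0,"az":0,"dx":0,"dy":0,"dz":0,"claw":0.25},
    {"ax":0,"ay":0,"az":0,"dx":0,"dy":0,"dz":0,"claw":0.3},
    {"ax":0,"ay":0,"az":0,"dx":0,"dy":0,"dz":0,"claw":0.4},
    {"ax":0,"ay":0,"az":0,"dx":0,"dy":0,"dz":0,"claw":0.6}
  ]
}}

```text
time: 20.3
tool_pos: [581.0, 13.2, 31.0]
ee_rot: [[-0.698, 0.717, 0.0], [0.717, 0.698, 0.0], [-0.0, 0.0, -1.0]]
wrist_force: [-0.1, 0.7, -0.2]
gripper_width: 0.47
```

Call:
{"op": "move_arm", "data": {
  "series": [
    {"ax":0,"ay":0,"az":0,"dx":0,"dy":0,"dz":0,"claw":1},
    {"ax":0,"ay":0,"az":0,"dx":0,"dy":0,"dz":0,"claw":1},
    {"ax":0,"ay":0,"az":0,"dx":0,"dy":0,"dz":0,"claw":1},
    {"ax":0,"ay":0,"az":0,"dx":0,"dy":0,"dz":0,"claw":1}
  ]
}}

```text
time: 20.63
tool_pos: [582.1, 12.7, 32.3]
ee_rot: [[-0.697, 0.717, 0.003], [0.717, 0.697, -0.0], [-0.002, 0.002, -1.0]]
wrist_force: [-0.4, -1.9, 13.0]
gripper_width: 0.005
```

Run:
```python
from h import *
p=arm.camera("wrist"); save(p,"w5.png",s=1.2)
q=arm.camera("scene"); save(q,"s5.png",(215,130,375,270),5)
```

```text
(no output)
```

View pics/w5.png

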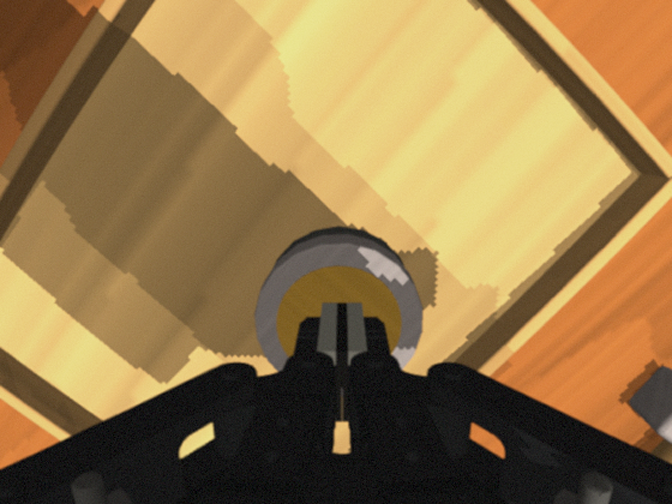

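View pics/s5.png

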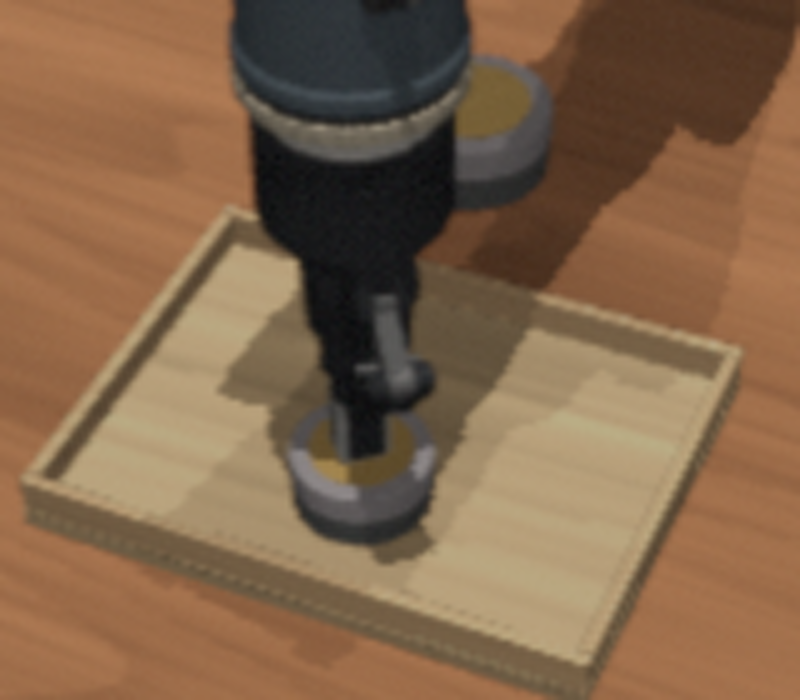

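Run:
```python
from h import *
o=arm.get_obs(); t=o["tool_pos"]; print(t,o["gripper_width"],o["joints"].round(2))
q=arm.camera("scene"); 
for z in [10,20,30,36,40,50,60]:
    u,v=w2pix(q,(t[0],t[1],z)); print(z,round((u-215+.5)*5),round((v-130+.5)*5))
p=arm.camera("wrist")
for z in [10,20,30,36,40,50,60]:
    print(z,np.round(np.array(w2pix(p,(t[0],t[1],z)))*1.2))
T=np.array(p["cam_to_world"]);R=o["ee_rot"];print((R.T@(T[:3,3]-t)).round(1),(R.T@T[:3,:3]).round(3))
```

```text
[582.0402785   12.71998177  32.25333961] -0.0020346369879953043 [-12.79  39.3   10.87 108.7  -12.64  32.99  50.5 ]
10 364 494
20 363 477
30 363 460
36 363 450
40 362 443
50 362 425
60 362 408
10 [343. 298.]
20 [343. 308.]
30 [343. 319.]
36 [343. 326.]
40 [343. 331.]
50 [343. 345.]
60 [344. 361.]
[  68.8   -0.7 -147.5] [[ 0.001 -0.963 -0.271]
 [ 1.     0.001  0.   ]
 [ 0.    -0.271  0.963]]
```

The fingers closed above the lid, and the tin hasn't moved. The tips sit about 4 mm behind the reported TCP when shut, not 19 mm ahead as stated. So I need to go about 23 mm lower, carefully, watching the force.

Call:
{"op": "move_arm", "data": {
  "series": [
    {"ax":0,"ay":0,"az":0,"dx":0,"dy":0,"dz":2,"claw":1},
    {"ax":0,"ay":0,"az":0,"dx":0,"dy":0,"dz":0,"claw":0.5},
    {"ax":0,"ay":0,"az":0,"dx":0,"dy":0,"dz":0,"claw":0.1},
    {"ax":0,"ay":0,"az":0,"dx":0,"dy":0,"dz":0,"claw":0.1},
    {"ax":0,"ay":0,"az":0,"dx":0,"dy":0,"dz":0,"claw":0.1}
  ]
}}

```text
time: 21.25
tool_pos: [580.5, 13.2, 50.3]
ee_rot: [[-0.698, 0.716, -0.001], [0.716, 0.698, -0.0], [0.001, -0.001, -1.0]]
wrist_force: [-0.1, -0.3, 0.8]
gripper_width: 0.567
```

Call:
{"op": "move_arm", "data": {
  "series": [
    {"ax":0,"ay":0,"az":0,"dx":0,"dy":0,"dz":-2,"claw":0.1},
    {"ax":0,"ay":0,"az":0,"dx":0,"dy":0,"dz":-1.0,"claw":0.1},
    {"ax":0,"ay":0,"az":0,"dx":0,"dy":0,"dz":-0.5,"claw":0.1},
    {"ax":0,"ay":0,"az":0,"dx":0,"dy":0,"dz":-0.3,"claw":0.1},
    {"ax":0,"ay":0,"az":0,"dx":0,"dy":0,"dz":0,"claw":0.1}
  ]
}}

```text
time: 21.67
tool_pos: [580.4, 13.1, 12.1]
ee_rot: [[-0.698, 0.717, -0.002], [0.717, 0.698, -0.0], [0.001, -0.001, -1.0]]
wrist_force: [-0.8, -0.3, 0.2]
gripper_width: 0.9
```

Run:
```python
from h import *
o=arm.get_obs(); print(o["tool_pos"],o["gripper_width"],o["wrist_force"])
p=arm.camera("wrist"); save(p,"w6.png",s=1.2)
q=arm.camera("scene"); save(q,"s6.png",(215,130,375,270),5)
```

```text
[580.3962276   13.10722483  12.09818824] 0.8995714445975916 [-0.78849258 -0.3492155   0.24050525]
```

View pics/w6.png

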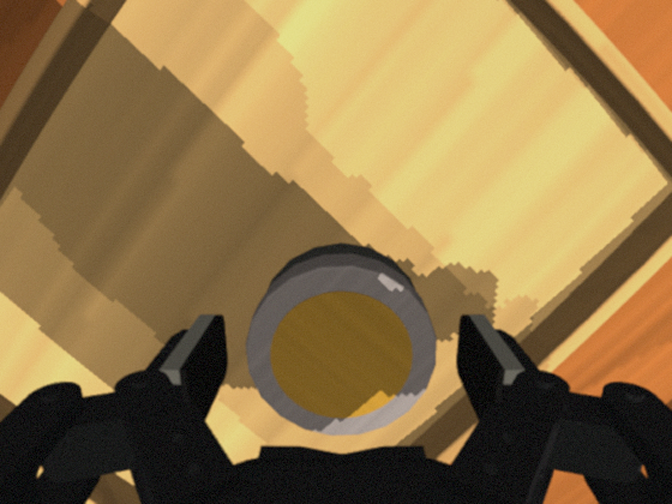

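View pics/s6.png

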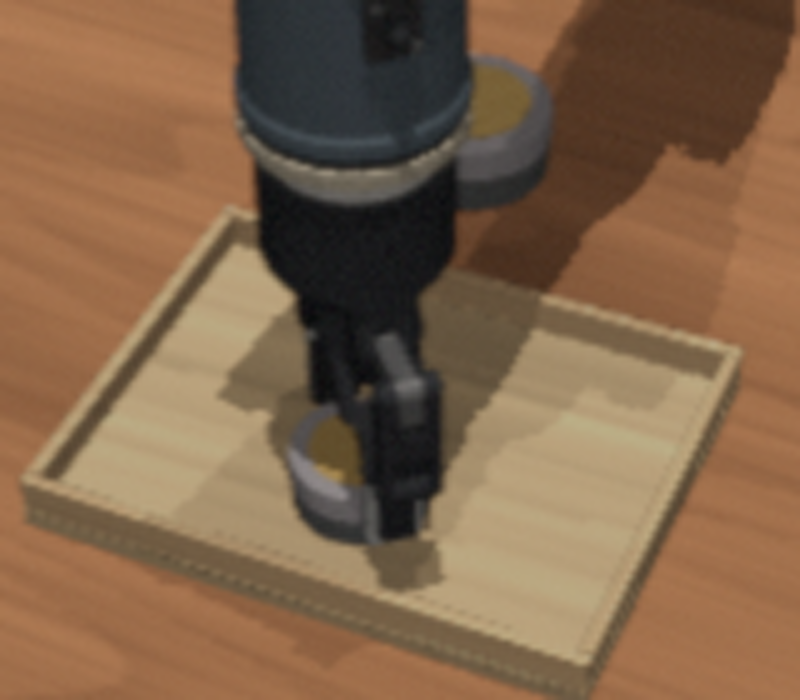

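Run:
```python
from h import *
q=arm.camera("scene"); 
for z in [8,15,20,25,30]:
    for d in (40,46): u,v=w2pix(q,(580.4+.716*d,13.1+.698*d,z)); print(z,d,round((u-215+.5)*5),round((v-130+.5)*5))
```

```text
8 40 395 564
8 46 399 574
15 40 395 552
15 46 399 562
20 40 394 543
20 46 399 554
25 40 394 535
25 46 399 546
30 40 394 526
30 46 399 537
```

Call:
{"op": "move_arm", "data": {
  "series": [
    {"ax":0,"ay":0,"az":0,"dx":0,"dy":0,"dz":-0.4,"claw":0.1},
    {"ax":0,"ay":0,"az":0,"dx":0,"dy":0,"dz":0,"claw":0.2},
    {"ax":0,"ay":0,"az":0,"dx":0,"dy":0,"dz":0,"claw":0.25},
    {"ax":0,"ay":0,"az":0,"dx":0,"dy":0,"dz":0,"claw":0.3},
    {"ax":0,"ay":0,"az":0,"dx":0,"dy":0,"dz":0,"claw":0.5}
  ]
}}

```text
time: 22.23
tool_pos: [580.9, 13.2, 9.4]
ee_rot: [[-0.698, 0.717, 0.0], [0.717, 0.698, 0.0], [-0.0, 0.0, -1.0]]
wrist_force: [-2.1, 0.1, 4.9]
gripper_width: 0.68
```

Call:
{"op": "move_arm", "data": {
  "series": [
    {"ax":0,"ay":0,"az":0,"dx":0,"dy":0,"dz":0,"claw":1},
    {"ax":0,"ay":0,"az":0,"dx":0,"dy":0,"dz":0,"claw":1},
    {"ax":0,"ay":0,"az":0,"dx":0,"dy":0,"dz":0,"claw":1},
    {"ax":0,"ay":0,"az":0,"dx":0,"dy":0,"dz":0,"claw":1}
  ]
}}

```text
time: 22.57
tool_pos: [580.9, 13.1, 9.4]
ee_rot: [[-0.698, 0.717, 0.0], [0.717, 0.698, 0.0], [-0.0, 0.0, -1.0]]
wrist_force: [-1.0, -0.6, 5.1]
gripper_width: 0.685
```

Call:
{"op": "move_arm", "data": {
  "series": [
    {"ax":0,"ay":0,"az":0,"dx":0,"dy":0,"dz":1.5,"claw":1},
    {"ax":0,"ay":0,"az":0,"dx":0,"dy":0,"dz":3,"claw":1},
    {"ax":0,"ay":0,"az":0,"dx":0,"dy":-1,"dz":3,"claw":1},
    {"ax":0,"ay":0,"az":0,"dx":-0.5,"dy":-2,"dz":0.5,"claw":1},
    {"ax":0,"ay":0,"az":0,"dx":-0.8,"dy":-3,"dz":0,"claw":1}
  ]
}}

```text
time: 22.98
tool_pos: [570.2, -44.4, 91.3]
ee_rot: [[-0.701, 0.713, 0.005], [0.713, 0.701, 0.002], [-0.003, 0.005, -1.0]]
wrist_force: [1.0, 0.2, -0.9]
gripper_width: 0.687
```

Call:
{"op": "move_arm", "data": {
  "series": [
    {"ax":0,"ay":0,"az":0,"dx":-0.9,"dy":-3.4,"dz":0,"claw":1},
    {"ax":0,"ay":0,"az":0,"dx":-0.9,"dy":-3.4,"dz":0,"claw":1},
    {"ax":0,"ay":0,"az":0,"dx":-0.9,"dy":-3.4,"dz":0,"claw":1},
    {"ax":0,"ay":0,"az":0,"dx":-0.9,"dy":-3.4,"dz":0,"claw":1},
    {"ax":0,"ay":0,"az":0,"dx":-0.9,"dy":-3.4,"dz":0,"claw":1}
  ]
}}

```text
time: 23.4
tool_pos: [522.2, -218.3, 89.0]
ee_rot: [[-0.698, 0.716, 0.0], [0.716, 0.698, -0.0], [-0.0, 0.0, -1.0]]
wrist_force: [-0.0, 0.1, -0.5]
gripper_width: 0.686
```

Call:
{"op": "move_arm", "data": {
  "series": [
    {"ax":0,"ay":0,"az":0,"dx":-0.8,"dy":-2.8,"dz":0,"claw":1},
    {"ax":0,"ay":0,"az":0,"dx":-0.5,"dy":-2.0,"dz":0,"claw":1},
    {"ax":0,"ay":0,"az":0,"dx":-0.3,"dy":-1.4,"dz":0,"claw":1},
    {"ax":0,"ay":0,"az":0,"dx":0,"dy":0,"dz":0,"claw":1},
    {"ax":0,"ay":0,"az":0,"dx":0,"dy":0,"dz":0,"claw":1}
  ]
}}

```text
time: 23.82
tool_pos: [506.5, -279.3, 88.9]
ee_rot: [[-0.696, 0.718, -0.0], [0.718, 0.696, 0.0], [0.0, 0.0, -1.0]]
wrist_force: [-0.4, 0.1, -0.5]
gripper_width: 0.686
```

Run:
```python
from h import *
o=arm.get_obs(); print(o["tool_pos"],o["gripper_width"],o["wrist_force"])
p=arm.camera("wrist"); save(p,"w7.png",s=1.2)
q=arm.camera("scene"); save(q,"s7.png",(120,80,280,220),5)
for n,a in (("w",p),("s",q)):
    for b in arm.boxes_of(a,"pad"): print(n,round(b["conf"],2),cam2w(a,b["at"]).round(1))
```

```text
[ 506.51619811 -279.28654809   88.8799025 ] 0.6858211488344415 [-0.3848481   0.09160055 -0.50071338]
w 0.78 [ 484.8 -262.4    4.1]
s 0.8 [ 511.2 -277.8    3. ]
```

View pics/w7.png

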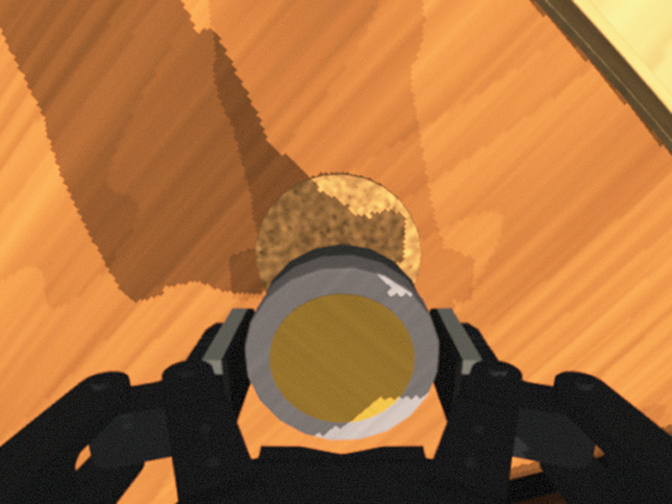

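View pics/s7.png

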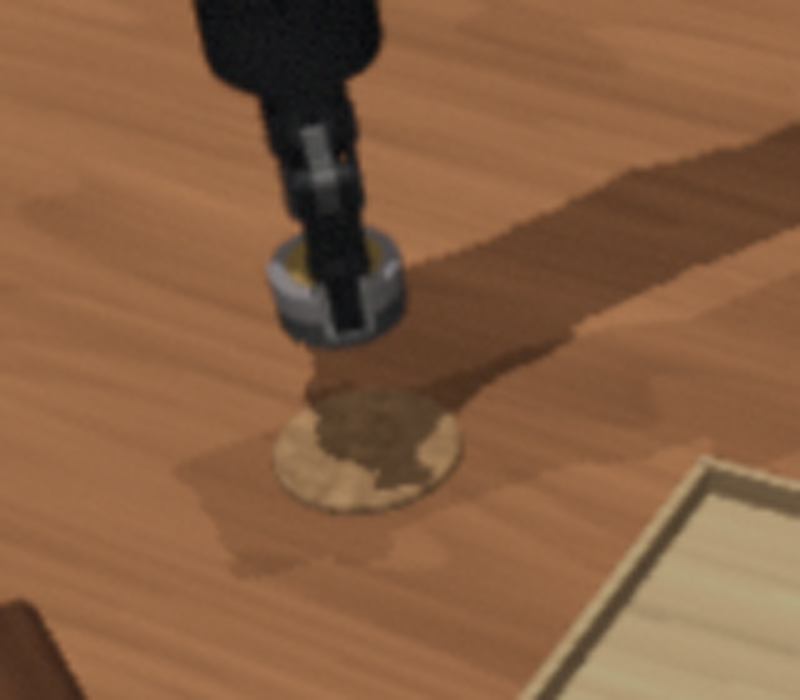

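Run:
```python
from h import *
p=arm.camera("wrist"); q=arm.camera("scene")
print("w",pix2w(p,338.5/1.2-.5+.4,172/1.2-.1,6),"top edge;",pix2w(p,256.5/1.2,245/1.2,6),pix2w(p,420/1.2,247/1.2,6))
print("s",pix2w(q,120+368.5/5-.5,80+449.5/5-.5,6))
for n,d in (("exp 506,-280",(506,-280)),("508,-279",(508,-279))):
    a=np.arange(0,360,45); P=[w2pix(q,(d[0]+45*np.cos(np.radians(t)),d[1]+45*np.sin(np.radians(t)),6)) for t in a]
    P=np.array(P); print(n,"scene crop ext x",((P[:,0].min()-120+.5)*5).round(),((P[:,0].max()-120+.5)*5).round(),"y",((P[:,1].min()-80+.5)*5).round(),((P[:,1].max()-80+.5)*5).round())
```

```text
w [ 474.34106731 -246.52125159    6.        ] top edge; [ 470.06516324 -305.21886568    6.        ] [ 533.72475624 -244.43935251    6.        ]
s [ 508.27755402 -279.28718502    6.        ]
exp 506,-280 scene crop ext x 276.0 463.0 y 391.0 505.0
508,-279 scene crop ext x 276.0 462.0 y 394.0 508.0
```

Call:
{"op": "move_arm", "data": {
  "series": [
    {"ax":0,"ay":0,"az":0,"dx":0,"dy":0,"dz":-2,"claw":1},
    {"ax":0,"ay":0,"az":0,"dx":0,"dy":0,"dz":-2.5,"claw":1},
    {"ax":0,"ay":0,"az":0,"dx":0,"dy":0,"dz":-1.5,"claw":1},
    {"ax":0,"ay":0,"az":0,"dx":0,"dy":0,"dz":-1.0,"claw":1},
    {"ax":0,"ay":0,"az":0,"dx":0,"dy":0,"dz":0,"claw":1}
  ]
}}

```text
time: 24.53
tool_pos: [506.1, -277.7, 17.0]
ee_rot: [[-0.698, 0.716, -0.003], [0.716, 0.698, 0.001], [0.003, -0.001, -1.0]]
wrist_force: [-0.2, -0.4, -0.1]
gripper_width: 0.685
```

Call:
{"op": "move_arm", "data": {
  "series": [
    {"ax":0,"ay":0,"az":0,"dx":0,"dy":0,"dz":-0.5,"claw":1},
    {"ax":0,"ay":0,"az":0,"dx":0,"dy":0,"dz":-0.3,"claw":1},
    {"ax":0,"ay":0,"az":0,"dx":0,"dy":0,"dz":-0.2,"claw":1},
    {"ax":0,"ay":0,"az":0,"dx":0,"dy":0,"dz":-0.1,"claw":1},
    {"ax":0,"ay":0,"az":0,"dx":0,"dy":0,"dz":0,"claw":1}
  ]
}}

```text
time: 24.95
tool_pos: [507.1, -278.9, 8.2]
ee_rot: [[-0.698, 0.717, 0.001], [0.717, 0.698, -0.0], [-0.001, 0.0, -1.0]]
wrist_force: [0.3, -0.0, -1.1]
gripper_width: 0.683
```

Call:
{"op": "move_arm", "data": {
  "series": [
    {"ax":0,"ay":0,"az":0,"dx":0,"dy":0,"dz":-0.1,"claw":1},
    {"ax":0,"ay":0,"az":0,"dx":0,"dy":0,"dz":0,"claw":1},
    {"ax":0,"ay":0,"az":0,"dx":0,"dy":0,"dz":0,"claw":1}
  ]
}}

```text
time: 25.2
tool_pos: [507.2, -279.0, 7.4]
ee_rot: [[-0.698, 0.717, 0.001], [0.717, 0.698, -0.0], [-0.001, 0.0, -1.0]]
wrist_force: [-0.3, 0.1, 4.0]
gripper_width: 0.683
```

Call:
{"op": "move_arm", "data": {
  "series": [
    {"ax":0,"ay":0,"az":0,"dx":0,"dy":0,"dz":0,"claw":0.25},
    {"ax":0,"ay":0,"az":0,"dx":0,"dy":0,"dz":0,"claw":0.15},
    {"ax":0,"ay":0,"az":0,"dx":0,"dy":0,"dz":0,"claw":0},
    {"ax":0,"ay":0,"az":0,"dx":0,"dy":0,"dz":0,"claw":0},
    {"ax":0,"ay":0,"az":0,"dx":0,"dy":0,"dz":0,"claw":0}
  ]
}}

```text
time: 25.62
tool_pos: [506.9, -278.8, 6.8]
ee_rot: [[-0.698, 0.717, -0.0], [0.717, 0.698, 0.0], [0.0, -0.0, -1.0]]
wrist_force: [0.6, 0.1, -0.4]
gripper_width: 1.002
```

Call:
{"op": "move_arm", "data": {
  "series": [
    {"ax":0,"ay":0,"az":0,"dx":0,"dy":0,"dz":1.5,"claw":0},
    {"ax":0,"ay":0,"az":0,"dx":0,"dy":0,"dz":3.5,"claw":0},
    {"ax":0,"ay":0,"az":0,"dx":0,"dy":0,"dz":4,"claw":0},
    {"ax":0,"ay":0,"az":-0.12,"dx":0,"dy":0,"dz":4,"claw":0},
    {"ax":0,"ay":0,"az":-0.12,"dx":0,"dy":1,"dz":4,"claw":0}
  ]
}}

```text
time: 26.03
tool_pos: [506.1, -270.6, 178.8]
ee_rot: [[-0.501, 0.866, 0.0], [0.866, 0.501, -0.001], [-0.001, -0.0, -1.0]]
wrist_force: [0.4, 0.2, -0.6]
gripper_width: 0.998
```

Call:
{"op": "move_arm", "data": {
  "series": [
    {"ax":0,"ay":0,"az":-0.12,"dx":0,"dy":2.5,"dz":4,"claw":0},
    {"ax":0,"ay":0,"az":-0.12,"dx":0,"dy":4,"dz":0,"claw":0},
    {"ax":0,"ay":0,"az":-0.12,"dx":0,"dy":4,"dz":0,"claw":0},
    {"ax":0,"ay":0,"az":0,"dx":0,"dy":4,"dz":0,"claw":0},
    {"ax":0,"ay":0,"az":0,"dx":0,"dy":4,"dz":0,"claw":0}
  ]
}}

```text
time: 26.45
tool_pos: [506.6, -84.9, 212.5]
ee_rot: [[-0.17, 0.985, 0.001], [0.985, 0.17, 0.0], [-0.0, 0.001, -1.0]]
wrist_force: [0.2, 0.5, -0.1]
gripper_width: 1.0
```

Run:
```python
from h import *
o=arm.get_obs(); print(o["tool_pos"],np.degrees(np.arctan2(o["ee_rot"][1,1],o["ee_rot"][0,1])))
p=arm.camera("top"); save(p,"top8.png",s=1.4); save(p,"top8p.png",(390,200,470,280),7)
```

```text
[506.57629464 -84.87011696 212.50015258] 9.796557767602414
```

View pics/top8.png

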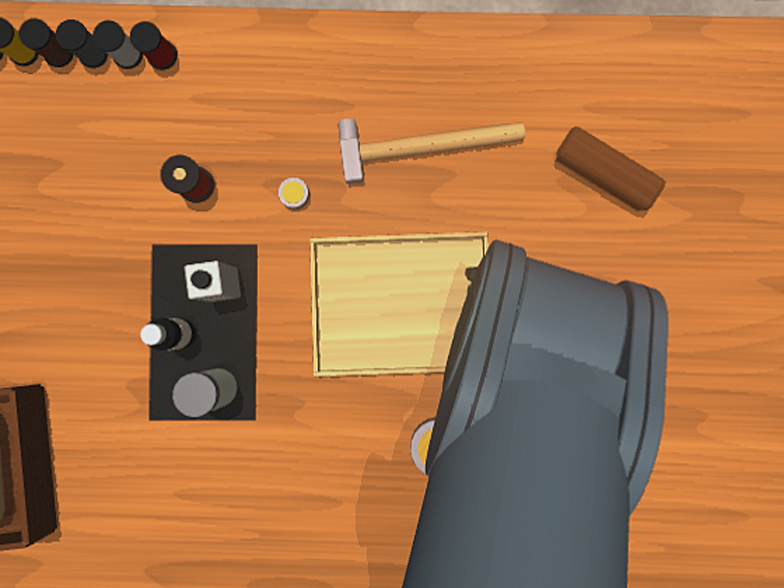

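View pics/top8p.png

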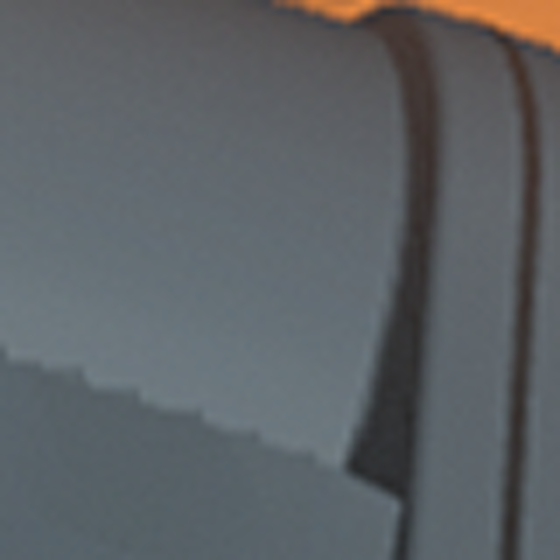

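Call:
{"op": "move_arm", "data": {
  "series": [
    {"ax":0,"ay":0,"az":0,"dx":-0.8,"dy":3.7,"dz":0,"claw":0},
    {"ax":0,"ay":0,"az":0,"dx":-0.8,"dy":3.7,"dz":0,"claw":0},
    {"ax":0,"ay":0,"az":0,"dx":-0.8,"dy":3.7,"dz":0,"claw":0},
    {"ax":0,"ay":0,"az":0,"dx":-0.8,"dy":3.7,"dz":0,"claw":0},
    {"ax":0,"ay":0,"az":0,"dx":-0.8,"dy":3.7,"dz":0,"claw":0}
  ]
}}

```text
time: 26.92
tool_pos: [466.2, 99.7, 212.3]
ee_rot: [[-0.171, 0.985, 0.0], [0.985, 0.171, 0.0], [0.0, 0.0, -1.0]]
wrist_force: [0.8, 0.1, 0.3]
gripper_width: 1.004
```

Call:
{"op": "move_arm", "data": {
  "series": [
    {"ax":0,"ay":0,"az":0,"dx":-0.8,"dy":3.7,"dz":0,"claw":0},
    {"ax":0,"ay":0,"az":0,"dx":-0.8,"dy":3.7,"dz":0,"claw":0},
    {"ax":0,"ay":0,"az":0,"dx":-0.8,"dy":3.7,"dz":0,"claw":0},
    {"ax":0,"ay":0,"az":0,"dx":-0.8,"dy":3.0,"dz":0,"claw":0},
    {"ax":0,"ay":0,"az":0,"dx":-1.0,"dy":2.0,"dz":0,"claw":0}
  ]
}}

```text
time: 27.33
tool_pos: [424.2, 262.7, 212.1]
ee_rot: [[-0.174, 0.985, 0.0], [0.985, 0.174, 0.001], [0.001, 0.0, -1.0]]
wrist_force: [0.2, -0.8, -0.1]
gripper_width: 1.002
```

Call:
{"op": "move_arm", "data": {
  "series": [
    {"ax":0,"ay":0,"az":0,"dx":0,"dy":0,"dz":0,"claw":0},
    {"ax":0,"ay":0,"az":0,"dx":0,"dy":0,"dz":-1,"claw":0},
    {"ax":0,"ay":0,"az":0,"dx":0,"dy":0,"dz":0,"claw":0},
    {"ax":0,"ay":0,"az":0,"dx":0,"dy":0,"dz":0,"claw":0},
    {"ax":0,"ay":0,"az":0,"dx":0,"dy":0,"dz":0,"claw":0}
  ]
}}

```text
time: 27.75
tool_pos: [425.3, 258.5, 202.5]
ee_rot: [[-0.17, 0.985, 0.0], [0.985, 0.17, -0.0], [-0.0, -0.0, -1.0]]
wrist_force: [-0.1, 0.3, 0.1]
gripper_width: 1.002
```

Run:
```python
from h import *
o=arm.get_obs(); print(o["tool_pos"],np.degrees(np.arctan2(o["ee_rot"][1,1],o["ee_rot"][0,1])))
p=arm.camera("wrist"); save(p,"w9.png",s=1.2)
q=arm.camera("scene"); save(q,"s9.png",(120,80,280,200),5)
t=arm.camera("top"); save(t,"t9.png",(380,180,500,270),6)
```

```text
[425.27315007 258.51652179 202.47328725] 9.787223965496022
```

View pics/w9.png

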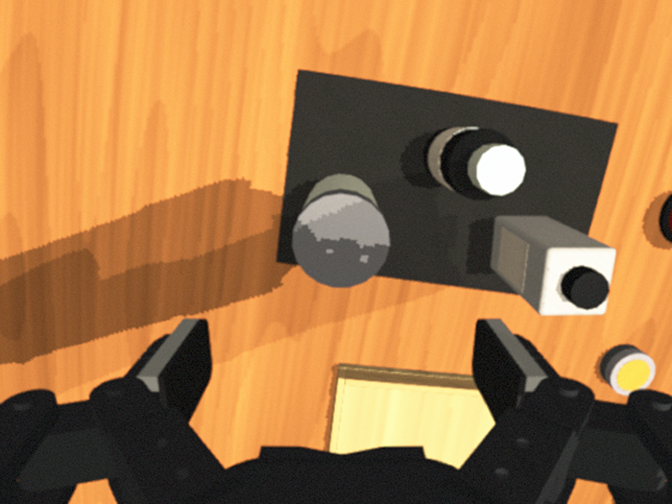

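View pics/s9.png

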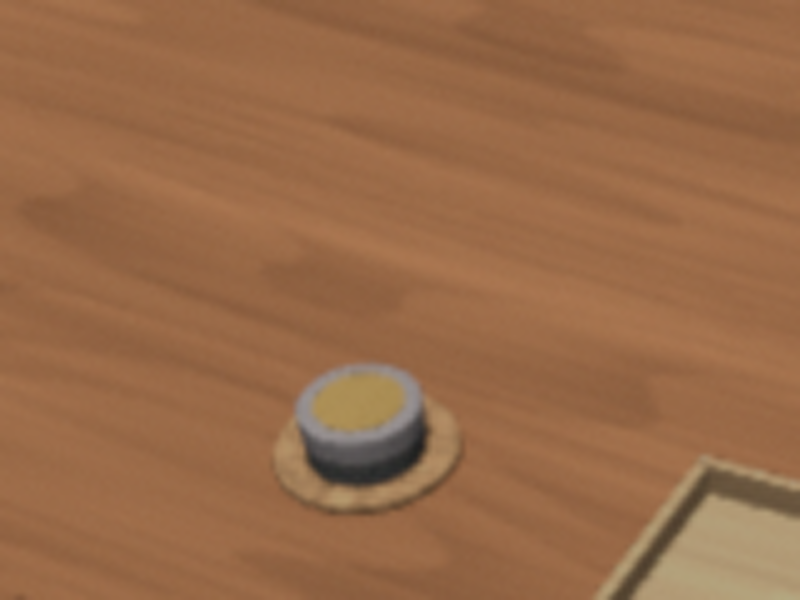

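View pics/t9.png

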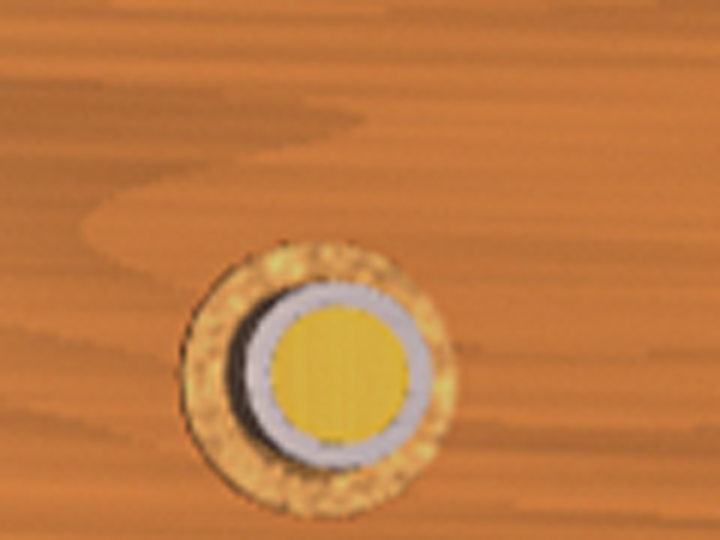

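The tin lies flat and centred on the pad: lid at (340,375) in the crop, pad spanning 182–458. Next I'll fetch the jar.

Call:
{"op": "move_arm", "data": {
  "series": [
    {"ax":0,"ay":0,"az":0,"dx":0,"dy":0.6,"dz":-2.5,"claw":0},
    {"ax":0,"ay":0,"az":0,"dx":0,"dy":0,"dz":-3.5,"claw":0},
    {"ax":0,"ay":0,"az":0,"dx":0,"dy":0,"dz":-3.5,"claw":0},
    {"ax":0,"ay":0,"az":0,"dx":0,"dy":0,"dz":-2.0,"claw":0},
    {"ax":0,"ay":0,"az":0,"dx":0,"dy":0,"dz":-1.0,"claw":0}
  ]
}}

```text
time: 28.32
tool_pos: [423.9, 264.4, 74.9]
ee_rot: [[-0.171, 0.985, -0.003], [0.985, 0.171, -0.002], [-0.002, -0.003, -1.0]]
wrist_force: [-0.7, -0.7, 0.2]
gripper_width: 1.002
```

Call:
{"op": "move_arm", "data": {
  "series": [
    {"ax":0,"ay":0,"az":0,"dx":0,"dy":0,"dz":-0.4,"claw":0},
    {"ax":0,"ay":0,"az":0,"dx":0,"dy":0,"dz":0,"claw":0},
    {"ax":0,"ay":0,"az":0,"dx":0,"dy":0,"dz":0,"claw":0},
    {"ax":0,"ay":0,"az":0,"dx":0,"dy":0,"dz":0,"claw":0},
    {"ax":0,"ay":0,"az":0,"dx":0,"dy":0,"dz":0,"claw":0}
  ]
}}

```text
time: 28.73
tool_pos: [425.5, 265.7, 74.4]
ee_rot: [[-0.171, 0.985, 0.002], [0.985, 0.171, 0.001], [0.001, 0.002, -1.0]]
wrist_force: [-0.1, 0.8, 0.5]
gripper_width: 1.003
```

Call:
{"op": "move_arm", "data": {
  "series": [
    {"ax":0,"ay":0,"az":0,"dx":0,"dy":0,"dz":0,"claw":0},
    {"ax":0,"ay":0,"az":0,"dx":0,"dy":0,"dz":0,"claw":0},
    {"ax":0,"ay":0,"az":0,"dx":0,"dy":0,"dz":0,"claw":0}
  ]
}}

```text
time: 28.98
tool_pos: [425.0, 265.4, 73.6]
ee_rot: [[-0.171, 0.985, 0.0], [0.985, 0.171, 0.0], [0.0, 0.001, -1.0]]
wrist_force: [0.4, 0.7, -0.5]
gripper_width: 0.997
```

Call:
{"op": "move_arm", "data": {
  "series": [
    {"ax":0,"ay":0,"az":0,"dx":0,"dy":0,"dz":-0.05,"claw":0.1},
    {"ax":0,"ay":0,"az":0,"dx":0,"dy":0,"dz":0,"claw":0.2},
    {"ax":0,"ay":0,"az":0,"dx":0,"dy":0,"dz":0,"claw":0.3},
    {"ax":0,"ay":0,"az":0,"dx":0,"dy":0,"dz":0,"claw":0.4},
    {"ax":0,"ay":0,"az":0,"dx":0,"dy":0,"dz":0,"claw":0.6}
  ]
}}

```text
time: 29.4
tool_pos: [424.8, 265.3, 72.9]
ee_rot: [[-0.171, 0.985, -0.0], [0.985, 0.171, 0.0], [0.0, -0.0, -1.0]]
wrist_force: [-1.4, 0.0, 4.6]
gripper_width: 0.634
```

Call:
{"op": "move_arm", "data": {
  "series": [
    {"ax":0,"ay":0,"az":0,"dx":0,"dy":0,"dz":0,"claw":1},
    {"ax":0,"ay":0,"az":0,"dx":0,"dy":0,"dz":0,"claw":1},
    {"ax":0,"ay":0,"az":0,"dx":0,"dy":0,"dz":0,"claw":1},
    {"ax":0,"ay":0,"az":0,"dx":0,"dy":0,"dz":0,"claw":1}
  ]
}}

```text
time: 29.73
tool_pos: [424.8, 265.3, 72.9]
ee_rot: [[-0.171, 0.985, -0.0], [0.985, 0.171, 0.0], [0.0, -0.0, -1.0]]
wrist_force: [-1.5, -1.2, 6.0]
gripper_width: 0.632
```

Call:
{"op": "move_arm", "data": {
  "series": [
    {"ax":0,"ay":0,"az":0,"dx":0,"dy":0,"dz":1.5,"claw":1},
    {"ax":0,"ay":0,"az":0,"dx":0,"dy":0,"dz":2.5,"claw":1},
    {"ax":0,"ay":0,"az":0,"dx":0.5,"dy":-1.0,"dz":2.0,"claw":1},
    {"ax":0,"ay":0,"az":0,"dx":1.0,"dy":-2.0,"dz":0,"claw":1},
    {"ax":0,"ay":0,"az":0,"dx":1.5,"dy":-3.0,"dz":0,"claw":1}
  ]
}}

```text
time: 30.15
tool_pos: [454.8, 207.6, 133.6]
ee_rot: [[-0.176, 0.984, 0.001], [0.984, 0.176, 0.002], [0.002, 0.002, -1.0]]
wrist_force: [0.1, -0.8, -1.6]
gripper_width: 0.632
```

Call:
{"op": "move_arm", "data": {
  "series": [
    {"ax":0,"ay":0,"az":0,"dx":1.6,"dy":-3.2,"dz":0,"claw":1},
    {"ax":0,"ay":0,"az":0,"dx":1.6,"dy":-3.2,"dz":0,"claw":1},
    {"ax":0,"ay":0,"az":0,"dx":1.6,"dy":-3.2,"dz":0,"claw":1},
    {"ax":0,"ay":0,"az":0,"dx":1.6,"dy":-3.2,"dz":0,"claw":1},
    {"ax":0,"ay":0,"az":0,"dx":1.6,"dy":-3.2,"dz":0,"claw":1}
  ]
}}

```text
time: 30.57
tool_pos: [535.2, 43.6, 132.5]
ee_rot: [[-0.171, 0.985, -0.0], [0.985, 0.171, -0.0], [0.0, -0.0, -1.0]]
wrist_force: [0.1, -0.3, -1.6]
gripper_width: 0.629
```

Call:
{"op": "move_arm", "data": {
  "series": [
    {"ax":0,"ay":0,"az":0,"dx":1.6,"dy":-3.2,"dz":0,"claw":1},
    {"ax":0,"ay":0,"az":0,"dx":1.6,"dy":-3.2,"dz":0,"claw":1},
    {"ax":0,"ay":0,"az":0,"dx":0.8,"dy":-2.2,"dz":0,"claw":1},
    {"ax":0,"ay":0,"az":0,"dx":0.4,"dy":-1.0,"dz":0,"claw":1},
    {"ax":0,"ay":0,"az":0,"dx":0,"dy":0,"dz":0,"claw":1}
  ]
}}

```text
time: 30.98
tool_pos: [579.2, -54.1, 132.4]
ee_rot: [[-0.167, 0.986, -0.0], [0.986, 0.167, -0.002], [-0.002, -0.0, -1.0]]
wrist_force: [0.1, 1.0, -1.8]
gripper_width: 0.631
```

Call:
{"op": "move_arm", "data": {
  "series": [
    {"ax":0,"ay":0,"az":0,"dx":0,"dy":0,"dz":-1.5,"claw":1},
    {"ax":0,"ay":0,"az":0,"dx":0,"dy":0,"dz":-2.0,"claw":1},
    {"ax":0,"ay":0,"az":0,"dx":0,"dy":0,"dz":-1.2,"claw":1},
    {"ax":0,"ay":0,"az":0,"dx":0,"dy":0,"dz":-0.5,"claw":1},
    {"ax":0,"ay":0,"az":0,"dx":0,"dy":0,"dz":0,"claw":1}
  ]
}}

```text
time: 31.4
tool_pos: [577.8, -49.0, 79.5]
ee_rot: [[-0.173, 0.985, -0.003], [0.985, 0.173, 0.001], [0.001, -0.003, -1.0]]
wrist_force: [-0.8, 1.0, -1.6]
gripper_width: 0.632
```

Call:
{"op": "move_arm", "data": {
  "series": [
    {"ax":0,"ay":0,"az":0,"dx":0,"dy":0,"dz":0,"claw":1},
    {"ax":0,"ay":0,"az":0,"dx":0,"dy":0,"dz":0,"claw":1},
    {"ax":0,"ay":0,"az":0,"dx":0,"dy":0,"dz":0,"claw":1},
    {"ax":0,"ay":0,"az":0,"dx":0,"dy":0,"dz":0,"claw":1}
  ]
}}

```text
time: 31.73
tool_pos: [579.3, -50.6, 81.5]
ee_rot: [[-0.171, 0.985, 0.001], [0.985, 0.171, 0.0], [-0.0, 0.001, -1.0]]
wrist_force: [0.6, -0.6, -1.1]
gripper_width: 0.631
```

Call:
{"op": "move_arm", "data": {
  "series": [
    {"ax":0,"ay":0,"az":0,"dx":0,"dy":0,"dz":-0.2,"claw":1},
    {"ax":0,"ay":0,"az":0,"dx":0,"dy":0,"dz":-0.15,"claw":1},
    {"ax":0,"ay":0,"az":0,"dx":0,"dy":0,"dz":-0.1,"claw":1},
    {"ax":0,"ay":0,"az":0,"dx":0,"dy":0,"dz":0,"claw":1},
    {"ax":0,"ay":0,"az":0,"dx":0,"dy":0,"dz":0,"claw":1}
  ]
}}

```text
time: 32.15
tool_pos: [578.9, -50.8, 76.1]
ee_rot: [[-0.171, 0.985, -0.0], [0.985, 0.171, 0.0], [0.0, -0.0, -1.0]]
wrist_force: [0.7, -0.0, -1.1]
gripper_width: 0.631
```

Call:
{"op": "move_arm", "data": {
  "series": [
    {"ax":0,"ay":0,"az":0,"dx":0,"dy":0,"dz":-0.05,"claw":1},
    {"ax":0,"ay":0,"az":0,"dx":0,"dy":0,"dz":0,"claw":1},
    {"ax":0,"ay":0,"az":0,"dx":0,"dy":0,"dz":0,"claw":1}
  ]
}}

```text
time: 32.4
tool_pos: [578.9, -50.9, 76.0]
ee_rot: [[-0.171, 0.985, 0.0], [0.985, 0.171, -0.0], [-0.0, 0.0, -1.0]]
wrist_force: [-0.8, 0.1, 3.2]
gripper_width: 0.633
```

Call:
{"op": "move_arm", "data": {
  "series": [
    {"ax":0,"ay":0,"az":0,"dx":0,"dy":0,"dz":0,"claw":0.3},
    {"ax":0,"ay":0,"az":0,"dx":0,"dy":0,"dz":0,"claw":0.2},
    {"ax":0,"ay":0,"az":0,"dx":0,"dy":0,"dz":0,"claw":0.1},
    {"ax":0,"ay":0,"az":0,"dx":0,"dy":0,"dz":0,"claw":0},
    {"ax":0,"ay":0,"az":0,"dx":0,"dy":0,"dz":0,"claw":0}
  ]
}}

```text
time: 32.82
tool_pos: [579.0, -50.7, 75.7]
ee_rot: [[-0.171, 0.985, 0.0], [0.985, 0.171, -0.0], [-0.0, 0.0, -1.0]]
wrist_force: [0.2, -1.1, 0.1]
gripper_width: 0.999
```

Call:
{"op": "move_arm", "data": {
  "series": [
    {"ax":0,"ay":0,"az":0,"dx":0,"dy":0,"dz":2,"claw":0},
    {"ax":0,"ay":0,"az":0,"dx":0,"dy":0,"dz":4,"claw":0},
    {"ax":0,"ay":0,"az":0,"dx":0,"dy":0,"dz":4,"claw":0},
    {"ax":0,"ay":0,"az":0,"dx":0,"dy":1.0,"dz":3,"claw":0},
    {"ax":0,"ay":0,"az":0,"dx":-0.5,"dy":2.0,"dz":1,"claw":0}
  ]
}}

```text
time: 33.23
tool_pos: [576.4, -23.6, 220.8]
ee_rot: [[-0.167, 0.986, 0.008], [0.986, 0.167, -0.001], [-0.003, 0.007, -1.0]]
wrist_force: [1.3, -0.6, -0.6]
gripper_width: 1.001
```

Call:
{"op": "move_arm", "data": {
  "series": [
    {"ax":0,"ay":0,"az":0,"dx":-0.8,"dy":3.6,"dz":0,"claw":0},
    {"ax":0,"ay":0,"az":0,"dx":-0.8,"dy":3.6,"dz":0,"claw":0},
    {"ax":0,"ay":0,"az":0,"dx":-0.8,"dy":3.6,"dz":0,"claw":0},
    {"ax":0,"ay":0,"az":0,"dx":-0.8,"dy":3.6,"dz":0,"claw":0},
    {"ax":0,"ay":0,"az":0,"dx":-0.8,"dy":3.6,"dz":0,"claw":0}
  ]
}}

```text
time: 33.65
tool_pos: [533.3, 160.8, 215.9]
ee_rot: [[-0.171, 0.985, 0.0], [0.985, 0.171, 0.0], [0.0, 0.0, -1.0]]
wrist_force: [0.2, -0.1, 0.1]
gripper_width: 1.002
```

Call:
{"op": "move_arm", "data": {
  "series": [
    {"ax":0,"ay":0,"az":0,"dx":-0.8,"dy":3.6,"dz":0,"claw":0},
    {"ax":0,"ay":0,"az":0,"dx":-0.8,"dy":3.6,"dz":0,"claw":0},
    {"ax":0,"ay":0,"az":0,"dx":-0.8,"dy":3.6,"dz":0,"claw":0},
    {"ax":0,"ay":0,"az":0,"dx":-0.8,"dy":3.3,"dz":0,"claw":0},
    {"ax":0,"ay":0,"az":0,"dx":-0.2,"dy":2.0,"dz":0,"claw":0}
  ]
}}

```text
time: 34.07
tool_pos: [497.6, 325.0, 215.5]
ee_rot: [[-0.176, 0.984, -0.001], [0.984, 0.176, 0.002], [0.002, -0.001, -1.0]]
wrist_force: [0.2, 0.7, -0.1]
gripper_width: 0.998
```

Call:
{"op": "move_arm", "data": {
  "series": [
    {"ax":0,"ay":0,"az":0,"dx":0,"dy":0,"dz":0,"claw":0},
    {"ax":0,"ay":0,"az":0,"dx":0,"dy":0,"dz":0,"claw":0},
    {"ax":0,"ay":0,"az":0,"dx":0,"dy":0,"dz":0,"claw":0},
    {"ax":0,"ay":0,"az":0,"dx":0,"dy":0,"dz":0,"claw":0},
    {"ax":0,"ay":0,"az":0,"dx":0,"dy":0,"dz":0,"claw":0}
  ]
}}

```text
time: 34.48
tool_pos: [500.5, 318.8, 215.9]
ee_rot: [[-0.169, 0.986, 0.0], [0.986, 0.169, -0.0], [-0.0, 0.0, -1.0]]
wrist_force: [-1.0, 0.9, 0.1]
gripper_width: 1.002
```

Run:
```python
from meas import *
t=arm.camera("top"); save(t,"t10.png",s=1.4)
a=t["pixels"]; hsv=cv2.cvtColor(a,cv2.COLOR_RGB2HSV); H,S,V=[hsv[...,i].astype(int) for i in range(3)]
c,s=comp(t,(S<45)&(V<160)&(V>100),(321,199)); print("jar",c,s[2:5],pix2w(t,*c,113).round(1))
```

```text
jar [320.20534459 199.19409283] [ 31  30 711] [578.  -51.2 113. ]
```

View pics/t10.png

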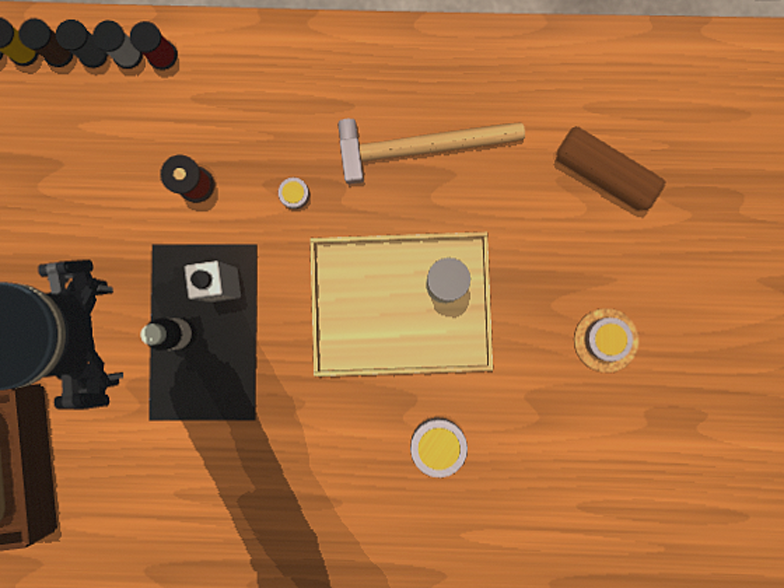

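Call:
{"op": "move_arm", "data": {
  "series": [
    {"ax":0,"ay":0,"az":0,"dx":0,"dy":0,"dz":-3.0,"claw":0},
    {"ax":0,"ay":0,"az":0,"dx":0,"dy":0,"dz":-3.5,"claw":0},
    {"ax":0,"ay":0,"az":0,"dx":0,"dy":0,"dz":-3.5,"claw":0},
    {"ax":0,"ay":0,"az":0,"dx":0,"dy":0,"dz":-2.4,"claw":0},
    {"ax":0,"ay":0,"az":0,"dx":0,"dy":0,"dz":-1.0,"claw":0}
  ]
}}

```text
time: 34.95
tool_pos: [498.5, 318.6, 78.5]
ee_rot: [[-0.17, 0.985, -0.004], [0.985, 0.17, -0.003], [-0.002, -0.004, -1.0]]
wrist_force: [-0.3, 0.0, 0.2]
gripper_width: 0.998
```

Call:
{"op": "move_arm", "data": {
  "series": [
    {"ax":0,"ay":0,"az":0,"dx":0,"dy":0,"dz":-0.5,"claw":0},
    {"ax":0,"ay":0,"az":0,"dx":0,"dy":0,"dz":0,"claw":0},
    {"ax":0,"ay":0,"az":0,"dx":0,"dy":0,"dz":0,"claw":0},
    {"ax":0,"ay":0,"az":0,"dx":0,"dy":0,"dz":0,"claw":0},
    {"ax":0,"ay":0,"az":0,"dx":0,"dy":0,"dz":0,"claw":0}
  ]
}}

```text
time: 35.37
tool_pos: [500.7, 320.7, 78.2]
ee_rot: [[-0.171, 0.985, 0.002], [0.985, 0.171, 0.002], [0.001, 0.002, -1.0]]
wrist_force: [0.7, 0.2, -0.5]
gripper_width: 0.999
```

Call:
{"op": "move_arm", "data": {
  "series": [
    {"ax":0,"ay":0,"az":0,"dx":0,"dy":0,"dz":0,"claw":0},
    {"ax":0,"ay":0,"az":0,"dx":0,"dy":0,"dz":0,"claw":0},
    {"ax":0,"ay":0,"az":0,"dx":0,"dy":0,"dz":0,"claw":0}
  ]
}}

```text
time: 35.62
tool_pos: [500.0, 320.5, 77.2]
ee_rot: [[-0.171, 0.985, 0.001], [0.985, 0.171, 0.0], [0.0, 0.001, -1.0]]
wrist_force: [-0.1, -0.0, 0.3]
gripper_width: 1.001
```

The jar is back at (578.0, −51.2); it was at (578.9, −51.3) at the start. Next I'll grip the bottle.

Call:
{"op": "move_arm", "data": {
  "series": [
    {"ax":0,"ay":0,"az":0,"dx":0,"dy":0,"dz":-0.05,"claw":0.1},
    {"ax":0,"ay":0,"az":0,"dx":0,"dy":0,"dz":0,"claw":0.25},
    {"ax":0,"ay":0,"az":0,"dx":0,"dy":0,"dz":0,"claw":0.4},
    {"ax":0,"ay":0,"az":0,"dx":0,"dy":0,"dz":0,"claw":0.5},
    {"ax":0,"ay":0,"az":0,"dx":0,"dy":0,"dz":0,"claw":0.6}
  ]
}}

```text
time: 36.03
tool_pos: [499.9, 320.4, 76.5]
ee_rot: [[-0.171, 0.985, -0.0], [0.985, 0.171, 0.0], [0.0, 0.0, -1.0]]
wrist_force: [-1.3, -0.7, 1.3]
gripper_width: 0.464
```

Call:
{"op": "move_arm", "data": {
  "series": [
    {"ax":0,"ay":0,"az":0,"dx":0,"dy":0,"dz":0,"claw":1},
    {"ax":0,"ay":0,"az":0,"dx":0,"dy":0,"dz":0,"claw":1},
    {"ax":0,"ay":0,"az":0,"dx":0,"dy":0,"dz":0,"claw":1},
    {"ax":0,"ay":0,"az":0,"dx":0,"dy":0,"dz":0,"claw":1}
  ]
}}

```text
time: 36.37
tool_pos: [499.9, 320.3, 76.5]
ee_rot: [[-0.171, 0.985, 0.0], [0.985, 0.171, 0.0], [0.0, 0.0, -1.0]]
wrist_force: [-1.7, -1.4, 5.2]
gripper_width: 0.467
```

Call:
{"op": "move_arm", "data": {
  "series": [
    {"ax":0,"ay":0,"az":0,"dx":0,"dy":0,"dz":1.5,"claw":1},
    {"ax":0,"ay":0,"az":0,"dx":0,"dy":0,"dz":2.5,"claw":1},
    {"ax":0,"ay":0,"az":0,"dx":0,"dy":-1.0,"dz":2.0,"claw":1},
    {"ax":0,"ay":0,"az":0,"dx":0,"dy":-2.0,"dz":0,"claw":1},
    {"ax":0,"ay":0,"az":0,"dx":0,"dy":-3.0,"dz":0,"claw":1}
  ]
}}

```text
time: 36.78
tool_pos: [500.2, 262.8, 137.0]
ee_rot: [[-0.175, 0.985, 0.002], [0.985, 0.175, 0.003], [0.002, 0.003, -1.0]]
wrist_force: [-0.0, 0.4, -1.8]
gripper_width: 0.467
```

Call:
{"op": "move_arm", "data": {
  "series": [
    {"ax":0,"ay":0,"az":0,"dx":0,"dy":-3.5,"dz":0,"claw":1},
    {"ax":0,"ay":0,"az":0,"dx":0,"dy":-3.5,"dz":0,"claw":1},
    {"ax":0,"ay":0,"az":0,"dx":0,"dy":-3.5,"dz":0,"claw":1},
    {"ax":0,"ay":0,"az":0,"dx":0.5,"dy":-3.5,"dz":0,"claw":1},
    {"ax":0,"ay":0,"az":0,"dx":0.5,"dy":-3.5,"dz":0,"claw":1}
  ]
}}

```text
time: 37.2
tool_pos: [509.4, 83.7, 136.0]
ee_rot: [[-0.172, 0.985, -0.0], [0.985, 0.172, -0.0], [-0.0, -0.0, -1.0]]
wrist_force: [1.4, 0.2, -1.7]
gripper_width: 0.469
```

Call:
{"op": "move_arm", "data": {
  "series": [
    {"ax":0,"ay":0,"az":0,"dx":0.5,"dy":-3.5,"dz":0,"claw":1},
    {"ax":0,"ay":0,"az":0,"dx":0.3,"dy":-2.5,"dz":0,"claw":1},
    {"ax":0,"ay":0,"az":0,"dx":0,"dy":-1.3,"dz":0,"claw":1},
    {"ax":0,"ay":0,"az":0,"dx":0,"dy":0,"dz":-1.5,"claw":1},
    {"ax":0,"ay":0,"az":0,"dx":0,"dy":0,"dz":-2.0,"claw":1}
  ]
}}

```text
time: 37.62
tool_pos: [519.0, 10.6, 101.9]
ee_rot: [[-0.168, 0.986, 0.003], [0.986, 0.168, -0.0], [-0.001, 0.003, -1.0]]
wrist_force: [1.4, 0.4, -1.3]
gripper_width: 0.466
```

Call:
{"op": "move_arm", "data": {
  "series": [
    {"ax":0,"ay":0,"az":0,"dx":0,"dy":0,"dz":-1.0,"claw":1},
    {"ax":0,"ay":0,"az":0,"dx":0,"dy":0,"dz":-0.5,"claw":1},
    {"ax":0,"ay":0,"az":0,"dx":0,"dy":0,"dz":0,"claw":1},
    {"ax":0,"ay":0,"az":0,"dx":0,"dy":0,"dz":0,"claw":1},
    {"ax":0,"ay":0,"az":0,"dx":0,"dy":0,"dz":0,"claw":1}
  ]
}}

```text
time: 38.03
tool_pos: [518.4, 12.4, 86.8]
ee_rot: [[-0.172, 0.985, 0.001], [0.985, 0.172, 0.0], [-0.0, 0.001, -1.0]]
wrist_force: [-0.4, 0.4, -0.8]
gripper_width: 0.465
```

Call:
{"op": "move_arm", "data": {
  "series": [
    {"ax":0,"ay":0,"az":0,"dx":0,"dy":0,"dz":0,"claw":1},
    {"ax":0,"ay":0,"az":0,"dx":0,"dy":0,"dz":0,"claw":1},
    {"ax":0,"ay":0,"az":0,"dx":0,"dy":0,"dz":0,"claw":1}
  ]
}}

```text
time: 38.28
tool_pos: [518.2, 12.4, 86.7]
ee_rot: [[-0.171, 0.985, 0.001], [0.985, 0.171, 0.0], [-0.0, 0.001, -1.0]]
wrist_force: [-0.8, -0.2, -1.5]
gripper_width: 0.468
```

Contact is expected at about 79.5.

Call:
{"op": "move_arm", "data": {
  "series": [
    {"ax":0,"ay":0,"az":0,"dx":0,"dy":0,"dz":-0.3,"claw":1},
    {"ax":0,"ay":0,"az":0,"dx":0,"dy":0,"dz":-0.2,"claw":1},
    {"ax":0,"ay":0,"az":0,"dx":0,"dy":0,"dz":-0.15,"claw":1},
    {"ax":0,"ay":0,"az":0,"dx":0,"dy":0,"dz":0,"claw":1},
    {"ax":0,"ay":0,"az":0,"dx":0,"dy":0,"dz":0,"claw":1}
  ]
}}

```text
time: 38.7
tool_pos: [517.8, 12.2, 79.6]
ee_rot: [[-0.171, 0.985, -0.0], [0.985, 0.171, -0.0], [0.0, -0.0, -1.0]]
wrist_force: [-0.6, 0.5, -1.3]
gripper_width: 0.469
```

Call:
{"op": "move_arm", "data": {
  "series": [
    {"ax":0,"ay":0,"az":0,"dx":0,"dy":0,"dz":-0.05,"claw":1},
    {"ax":0,"ay":0,"az":0,"dx":0,"dy":0,"dz":0,"claw":1},
    {"ax":0,"ay":0,"az":0,"dx":0,"dy":0,"dz":0,"claw":1}
  ]
}}

```text
time: 38.95
tool_pos: [517.9, 12.2, 79.5]
ee_rot: [[-0.171, 0.985, 0.0], [0.985, 0.171, 0.0], [0.0, 0.0, -1.0]]
wrist_force: [-2.5, -0.1, 4.3]
gripper_width: 0.466
```

Call:
{"op": "move_arm", "data": {
  "series": [
    {"ax":0,"ay":0,"az":0,"dx":0,"dy":0,"dz":0,"claw":0.45},
    {"ax":0,"ay":0,"az":0,"dx":0,"dy":0,"dz":0,"claw":0.35},
    {"ax":0,"ay":0,"az":0,"dx":0,"dy":0,"dz":0,"claw":0.2},
    {"ax":0,"ay":0,"az":0,"dx":0,"dy":0,"dz":0,"claw":0.1},
    {"ax":0,"ay":0,"az":0,"dx":0,"dy":0,"dz":0,"claw":0}
  ]
}}

```text
time: 39.37
tool_pos: [517.9, 12.3, 79.1]
ee_rot: [[-0.171, 0.985, -0.0], [0.985, 0.171, -0.0], [-0.0, -0.0, -1.0]]
wrist_force: [1.1, -0.8, 0.4]
gripper_width: 0.999
```

Call:
{"op": "move_arm", "data": {
  "series": [
    {"ax":0,"ay":0,"az":0,"dx":0,"dy":0,"dz":2,"claw":0},
    {"ax":0,"ay":0,"az":0,"dx":0,"dy":0,"dz":4,"claw":0},
    {"ax":0,"ay":0,"az":0,"dx":0,"dy":0,"dz":4,"claw":0},
    {"ax":0,"ay":0,"az":0,"dx":0,"dy":1.0,"dz":3,"claw":0},
    {"ax":0,"ay":0,"az":0,"dx":0.5,"dy":2.0,"dz":0.7,"claw":0}
  ]
}}

```text
time: 39.78
tool_pos: [524.5, 39.9, 221.4]
ee_rot: [[-0.167, 0.986, 0.007], [0.986, 0.167, 0.0], [-0.001, 0.007, -1.0]]
wrist_force: [1.5, -0.7, -0.6]
gripper_width: 1.007
```

Call:
{"op": "move_arm", "data": {
  "series": [
    {"ax":0,"ay":0,"az":0,"dx":0.7,"dy":3.3,"dz":0,"claw":0},
    {"ax":0,"ay":0,"az":0,"dx":0.7,"dy":3.5,"dz":0,"claw":0},
    {"ax":0,"ay":0,"az":0,"dx":0.7,"dy":3.5,"dz":0,"claw":0},
    {"ax":0,"ay":0,"az":0,"dx":0.7,"dy":3.5,"dz":0,"claw":0},
    {"ax":0,"ay":0,"az":0,"dx":0.7,"dy":3.5,"dz":0,"claw":0}
  ]
}}

```text
time: 40.2
tool_pos: [557.9, 217.0, 216.3]
ee_rot: [[-0.171, 0.985, 0.0], [0.985, 0.171, 0.0], [0.0, 0.0, -1.0]]
wrist_force: [0.3, -0.2, -0.0]
gripper_width: 1.0
```

Call:
{"op": "move_arm", "data": {
  "series": [
    {"ax":0,"ay":0,"az":0,"dx":0.7,"dy":3.0,"dz":0,"claw":0},
    {"ax":0,"ay":0,"az":0,"dx":0.4,"dy":2.0,"dz":0,"claw":0},
    {"ax":0,"ay":0,"az":0,"dx":0,"dy":0,"dz":0,"claw":0},
    {"ax":0,"ay":0,"az":0,"dx":0,"dy":0,"dz":0,"claw":0},
    {"ax":0,"ay":0,"az":0,"dx":0,"dy":0,"dz":0,"claw":0}
  ]
}}

```text
time: 40.62
tool_pos: [568.8, 264.1, 216.0]
ee_rot: [[-0.17, 0.985, -0.0], [0.985, 0.17, -0.001], [-0.001, -0.001, -1.0]]
wrist_force: [-0.1, -0.1, 0.3]
gripper_width: 1.002
```

Run:
```python
from meas import *
o=arm.get_obs(); print(o["tool_pos"].round(1))
t=arm.camera("top")
a=t["pixels"]; hsv=cv2.cvtColor(a,cv2.COLOR_RGB2HSV); H,S,V=[hsv[...,i].astype(int) for i in range(3)]
for n,m,z,sd in (("jar",(S<45)&(V<160)&(V>100),113,(321,199)),("bottle",(S<40)&(V>170),123,(284,232))):
    c,s=comp(t,m,sd); print(n,c,s[2:5] if s is not None else 0,pix2w(t,*c,z).round(1) if c is not None else 0)
p=arm.camera("wrist"); save(p,"w11.png",s=1.2); save(t,"t11.png",s=1.4)
```

```text
[568.8 264.1 216. ]
jar [320.370317   198.86311239] [ 31  30 694] [578.6 -51.5 113. ]
bottle [283.60606061 233.03030303] [ 14  15 165] [516.6  11.4 123. ]
```

View pics/w11.png

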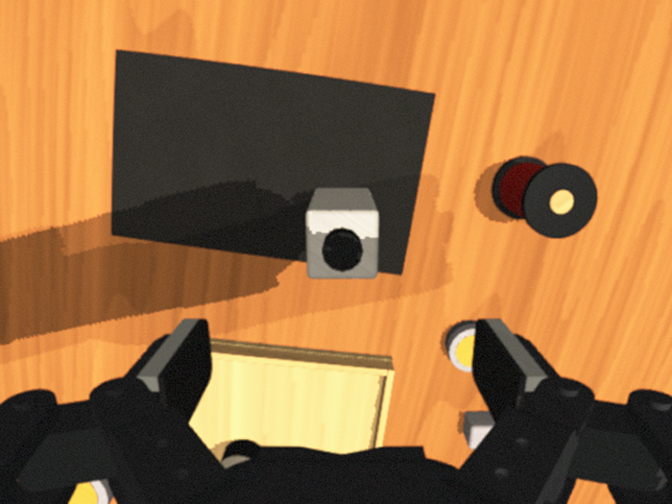

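View pics/t11.png

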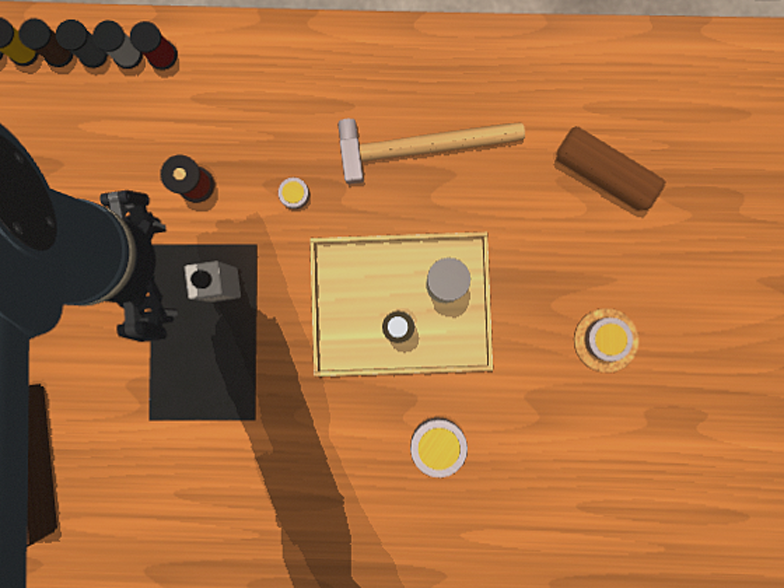

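Bottle back at (516.6, 11.4) against (517.7, 11.4) at the start. Last one is the can.

Call:
{"op": "move_arm", "data": {
  "series": [
    {"ax":0,"ay":0,"az":0,"dx":0,"dy":0,"dz":-3.0,"claw":0},
    {"ax":0,"ay":0,"az":0,"dx":0,"dy":0,"dz":-3.5,"claw":0},
    {"ax":0,"ay":0,"az":0,"dx":0,"dy":0,"dz":-3.5,"claw":0},
    {"ax":0,"ay":0,"az":0,"dx":0,"dy":0,"dz":-2.4,"claw":0},
    {"ax":0,"ay":0,"az":0,"dx":0,"dy":0,"dz":-1.1,"claw":0}
  ]
}}

```text
time: 41.13
tool_pos: [567.3, 263.3, 78.2]
ee_rot: [[-0.17, 0.985, -0.004], [0.985, 0.17, -0.002], [-0.002, -0.004, -1.0]]
wrist_force: [-0.4, -0.5, -0.3]
gripper_width: 0.999
```

Call:
{"op": "move_arm", "data": {
  "series": [
    {"ax":0,"ay":0,"az":0,"dx":0,"dy":0,"dz":-0.5,"claw":0},
    {"ax":0,"ay":0,"az":0,"dx":0,"dy":0,"dz":0,"claw":0},
    {"ax":0,"ay":0,"az":0,"dx":0,"dy":0,"dz":0,"claw":0},
    {"ax":0,"ay":0,"az":0,"dx":0,"dy":0,"dz":0,"claw":0},
    {"ax":0,"ay":0,"az":0,"dx":0,"dy":0,"dz":0,"claw":0}
  ]
}}

```text
time: 41.55
tool_pos: [569.8, 265.6, 77.8]
ee_rot: [[-0.171, 0.985, 0.002], [0.985, 0.171, 0.001], [0.001, 0.002, -1.0]]
wrist_force: [0.1, -0.7, -0.2]
gripper_width: 1.0
```

Call:
{"op": "move_arm", "data": {
  "series": [
    {"ax":0,"ay":0,"az":0,"dx":0,"dy":0,"dz":0,"claw":0},
    {"ax":0,"ay":0,"az":0,"dx":0,"dy":0,"dz":0,"claw":0},
    {"ax":0,"ay":0,"az":0,"dx":0,"dy":0,"dz":0,"claw":0},
    {"ax":0,"ay":0,"az":0,"dx":0,"dy":0,"dz":0,"claw":0}
  ]
}}

```text
time: 41.88
tool_pos: [569.0, 265.3, 76.4]
ee_rot: [[-0.171, 0.985, 0.0], [0.985, 0.171, 0.0], [0.0, 0.0, -1.0]]
wrist_force: [0.7, -0.2, 0.5]
gripper_width: 1.005
```

Call:
{"op": "move_arm", "data": {
  "series": [
    {"ax":0,"ay":0,"az":0,"dx":0,"dy":0,"dz":0,"claw":0.1},
    {"ax":0,"ay":0,"az":0,"dx":0,"dy":0,"dz":0,"claw":0.25},
    {"ax":0,"ay":0,"az":0,"dx":0,"dy":0,"dz":0,"claw":0.4},
    {"ax":0,"ay":0,"az":0,"dx":0,"dy":0,"dz":0,"claw":0.5},
    {"ax":0,"ay":0,"az":0,"dx":0,"dy":0,"dz":0,"claw":0.6}
  ]
}}

```text
time: 42.3
tool_pos: [569.0, 265.3, 76.4]
ee_rot: [[-0.171, 0.985, 0.0], [0.985, 0.171, 0.0], [0.0, 0.0, -1.0]]
wrist_force: [-0.6, -0.3, 2.2]
gripper_width: 0.507
```

Call:
{"op": "move_arm", "data": {
  "series": [
    {"ax":0,"ay":0,"az":0,"dx":0,"dy":0,"dz":0,"claw":1},
    {"ax":0,"ay":0,"az":0,"dx":0,"dy":0,"dz":0,"claw":1},
    {"ax":0,"ay":0,"az":0,"dx":0,"dy":0,"dz":0,"claw":1},
    {"ax":0,"ay":0,"az":0,"dx":0,"dy":0,"dz":0,"claw":1}
  ]
}}

```text
time: 42.63
tool_pos: [569.0, 265.3, 76.4]
ee_rot: [[-0.171, 0.985, 0.0], [0.985, 0.171, 0.0], [0.0, 0.0, -1.0]]
wrist_force: [-0.0, 0.1, 3.6]
gripper_width: 0.504
```

Call:
{"op": "move_arm", "data": {
  "series": [
    {"ax":0,"ay":0,"az":0,"dx":0,"dy":0,"dz":1.5,"claw":1},
    {"ax":0,"ay":0,"az":0,"dx":0,"dy":0,"dz":2.5,"claw":1},
    {"ax":0,"ay":0,"az":0,"dx":0,"dy":-1.0,"dz":2.0,"claw":1},
    {"ax":0,"ay":0,"az":0,"dx":0.1,"dy":-2.0,"dz":0,"claw":1},
    {"ax":0,"ay":0,"az":0,"dx":0,"dy":-3.0,"dz":0,"claw":1}
  ]
}}

```text
time: 43.05
tool_pos: [570.0, 208.0, 137.0]
ee_rot: [[-0.176, 0.984, 0.002], [0.984, 0.176, 0.002], [0.002, 0.002, -1.0]]
wrist_force: [0.2, -0.6, -2.4]
gripper_width: 0.509
```

Call:
{"op": "move_arm", "data": {
  "series": [
    {"ax":0,"ay":0,"az":0,"dx":0,"dy":-3.5,"dz":0,"claw":1},
    {"ax":0,"ay":0,"az":0,"dx":0,"dy":-3.5,"dz":0,"claw":1},
    {"ax":0,"ay":0,"az":0,"dx":0,"dy":-3.0,"dz":0,"claw":1},
    {"ax":0,"ay":0,"az":0,"dx":0,"dy":-2.0,"dz":0,"claw":1},
    {"ax":0,"ay":0,"az":0,"dx":0,"dy":-0.8,"dz":0,"claw":1}
  ]
}}

```text
time: 43.47
tool_pos: [569.4, 72.6, 136.0]
ee_rot: [[-0.166, 0.986, -0.001], [0.986, 0.166, -0.002], [-0.002, -0.001, -1.0]]
wrist_force: [-0.1, -0.1, -1.7]
gripper_width: 0.503
```

Call:
{"op": "move_arm", "data": {
  "series": [
    {"ax":0,"ay":0,"az":0,"dx":0,"dy":0,"dz":-1.5,"claw":1},
    {"ax":0,"ay":0,"az":0,"dx":0,"dy":0,"dz":-2.0,"claw":1},
    {"ax":0,"ay":0,"az":0,"dx":0,"dy":0,"dz":-1.0,"claw":1},
    {"ax":0,"ay":0,"az":0,"dx":0,"dy":0,"dz":-0.5,"claw":1},
    {"ax":0,"ay":0,"az":0,"dx":0,"dy":0,"dz":0,"claw":1}
  ]
}}

```text
time: 43.88
tool_pos: [569.0, 77.9, 85.0]
ee_rot: [[-0.172, 0.985, -0.003], [0.985, 0.172, -0.0], [0.0, -0.003, -1.0]]
wrist_force: [-0.6, -0.2, -2.6]
gripper_width: 0.503
```

Call:
{"op": "move_arm", "data": {
  "series": [
    {"ax":0,"ay":0,"az":0,"dx":0,"dy":0,"dz":0,"claw":1},
    {"ax":0,"ay":0,"az":0,"dx":0,"dy":0,"dz":0,"claw":1},
    {"ax":0,"ay":0,"az":0,"dx":0,"dy":0,"dz":0,"claw":1},
    {"ax":0,"ay":0,"az":0,"dx":0,"dy":0,"dz":0,"claw":1},
    {"ax":0,"ay":0,"az":0,"dx":0,"dy":0,"dz":0,"claw":1}
  ]
}}

```text
time: 44.3
tool_pos: [570.2, 77.4, 86.7]
ee_rot: [[-0.171, 0.985, 0.001], [0.985, 0.171, 0.0], [0.0, 0.001, -1.0]]
wrist_force: [0.2, -0.1, -1.6]
gripper_width: 0.505
```

Call:
{"op": "move_arm", "data": {
  "series": [
    {"ax":0,"ay":0,"az":0,"dx":0,"dy":0,"dz":-0.3,"claw":1},
    {"ax":0,"ay":0,"az":0,"dx":0,"dy":0,"dz":-0.2,"claw":1},
    {"ax":0,"ay":0,"az":0,"dx":0,"dy":0,"dz":-0.15,"claw":1},
    {"ax":0,"ay":0,"az":0,"dx":0,"dy":0,"dz":0,"claw":1},
    {"ax":0,"ay":0,"az":0,"dx":0,"dy":0,"dz":0,"claw":1}
  ]
}}

```text
time: 44.72
tool_pos: [569.8, 77.2, 79.5]
ee_rot: [[-0.171, 0.985, -0.0], [0.985, 0.171, -0.0], [-0.0, -0.0, -1.0]]
wrist_force: [0.2, 0.3, -2.4]
gripper_width: 0.505
```

Call:
{"op": "move_arm", "data": {
  "series": [
    {"ax":0,"ay":0,"az":0,"dx":0,"dy":0,"dz":-0.05,"claw":1},
    {"ax":0,"ay":0,"az":0,"dx":0,"dy":0,"dz":0,"claw":1},
    {"ax":0,"ay":0,"az":0,"dx":0,"dy":0,"dz":0,"claw":1}
  ]
}}

```text
time: 44.97
tool_pos: [569.9, 77.3, 79.3]
ee_rot: [[-0.171, 0.985, 0.0], [0.985, 0.171, 0.0], [0.0, 0.0, -1.0]]
wrist_force: [-1.1, -0.3, 1.5]
gripper_width: 0.509
```

In contact. Release, rise and retract towards the left, clear of everything.

Call:
{"op": "move_arm", "data": {
  "series": [
    {"ax":0,"ay":0,"az":0,"dx":0,"dy":0,"dz":0,"claw":0.42},
    {"ax":0,"ay":0,"az":0,"dx":0,"dy":0,"dz":0,"claw":0.35},
    {"ax":0,"ay":0,"az":0,"dx":0,"dy":0,"dz":0,"claw":0.2},
    {"ax":0,"ay":0,"az":0,"dx":0,"dy":0,"dz":0,"claw":0.1},
    {"ax":0,"ay":0,"az":0,"dx":0,"dy":0,"dz":0,"claw":0}
  ]
}}

```text
time: 45.38
tool_pos: [570.0, 77.3, 79.3]
ee_rot: [[-0.171, 0.985, 0.0], [0.985, 0.171, -0.0], [-0.0, 0.0, -1.0]]
wrist_force: [-0.3, -0.2, 0.0]
gripper_width: 0.995
```

Call:
{"op": "move_arm", "data": {
  "series": [
    {"ax":0,"ay":0,"az":0,"dx":0,"dy":0,"dz":2,"claw":0},
    {"ax":0,"ay":0,"az":0,"dx":0,"dy":0,"dz":4,"claw":0},
    {"ax":0,"ay":0,"az":0,"dx":0,"dy":0,"dz":4,"claw":0},
    {"ax":0,"ay":0,"az":0,"dx":0,"dy":1.0,"dz":3,"claw":0},
    {"ax":0,"ay":0,"az":0,"dx":-0.5,"dy":3.0,"dz":1,"claw":0}
  ]
}}

```text
time: 45.8
tool_pos: [568.0, 112.7, 224.6]
ee_rot: [[-0.164, 0.986, 0.008], [0.986, 0.164, -0.001], [-0.002, 0.008, -1.0]]
wrist_force: [2.0, -1.6, 0.3]
gripper_width: 1.005
```

Call:
{"op": "move_arm", "data": {
  "series": [
    {"ax":0,"ay":0,"az":0,"dx":-1,"dy":3.8,"dz":0,"claw":0},
    {"ax":0,"ay":0,"az":0,"dx":-1,"dy":3.8,"dz":0,"claw":0},
    {"ax":0,"ay":0,"az":0,"dx":-1,"dy":3.8,"dz":0,"claw":0},
    {"ax":0,"ay":0,"az":0,"dx":-1,"dy":3.8,"dz":0,"claw":0},
    {"ax":0,"ay":0,"az":0,"dx":-1,"dy":3.8,"dz":0,"claw":0}
  ]
}}

```text
time: 46.22
tool_pos: [514.1, 309.0, 219.4]
ee_rot: [[-0.171, 0.985, 0.0], [0.985, 0.171, 0.0], [0.0, 0.0, -1.0]]
wrist_force: [0.6, -0.2, 1.5]
gripper_width: 1.0
```

Call:
{"op": "move_arm", "data": {
  "series": [
    {"ax":0,"ay":0,"az":0,"dx":-1,"dy":3,"dz":0,"claw":0},
    {"ax":0,"ay":0,"az":0,"dx":0,"dy":1.5,"dz":0,"claw":0},
    {"ax":0,"ay":0,"az":0,"dx":0,"dy":0,"dz":0,"claw":0},
    {"ax":0,"ay":0,"az":0,"dx":0,"dy":0,"dz":0,"claw":0},
    {"ax":0,"ay":0,"az":0,"dx":0,"dy":0,"dz":0,"claw":0}
  ]
}}

```text
time: 46.63
tool_pos: [505.5, 350.7, 219.2]
ee_rot: [[-0.17, 0.986, 0.0], [0.986, 0.17, -0.001], [-0.001, 0.0, -1.0]]
wrist_force: [-0.6, -0.8, -0.1]
gripper_width: 0.998
```

Run:
```python
from meas import *
t=arm.camera("top"); q=arm.camera("scene"); save(q,"s12.png",s=1.4); save(t,"t12.png",s=1.4)
a=t["pixels"]; hsv=cv2.cvtColor(a,cv2.COLOR_RGB2HSV); H,S,V=[hsv[...,i].astype(int) for i in range(3)]
for n,m,z,sd in (("jar",(S<45)&(V<160)&(V>100),113,(321,199)),("bottle",(S<40)&(V>170),123,(284,232)),("can",V<100,120,(249,201)),("tin",(S>140)&(H>20)&(H<35),34,(436,242))):
    c,s=comp(t,m,sd); print(n,c,s[2:5] if s is not None else 0,pix2w(t,*c,z).round(1) if c is not None else 0)
```

```text
jar [320.2742616 199.1350211] [ 31  30 711] [578.1 -51.3 113. ]
bottle [283.58024691 232.91358025] [ 14  15 162] [516.8  11.5 123. ]
can [248.86131387 201.28467153] [ 14  13 137] [570.5  73.9 120. ]
tin [436.23529412 242.13810742] [ 23  23 391] [ 507.5 -278.4   34. ]
```

View pics/t12.png

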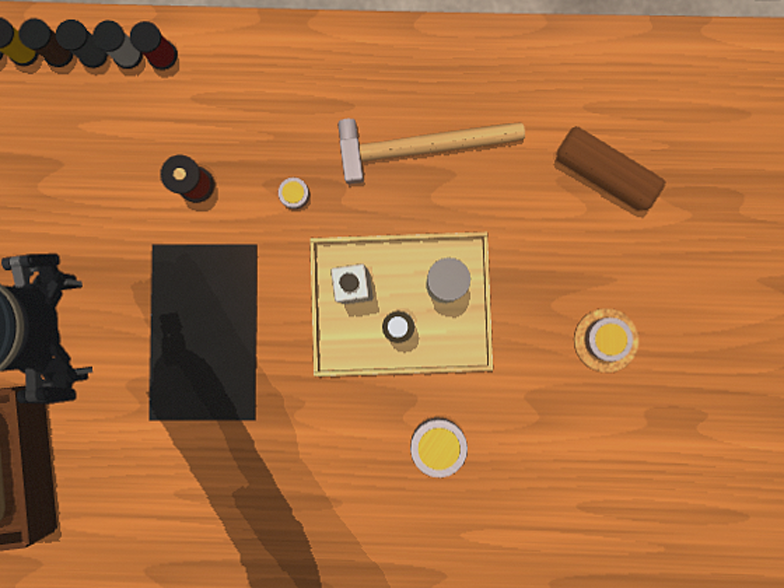

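View pics/s12.png

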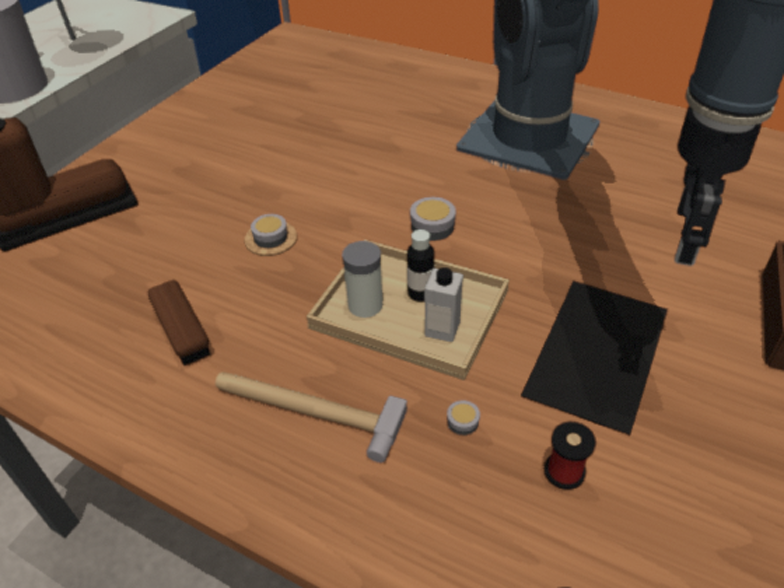

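Everything is in place: jar, bottle and can stand upright at their starting pixels, the tin lies on the pad at (269,230) in the scene view, and the bystanders haven't moved. Handing in.

```bash
python3 -c "
from rig import arm
print(arm.hand_in())"
```

```text
the job is handed in; nothing more can be done
None
```

I moved the can, the bottle and the jar onto the black mat, set the 60 mm tin flat on the cork pad, and put the three back in the tray. The job was handed in at about 47 s of the 141 s allowed.

**Return positions**, from the top camera (2 mm calibration):

| Thing | At the start (x, y mm) | At the end (x, y mm) | Off by |
|---|---|---|---|
| Jar | 578.9, −51.3 | 578.1, −51.3 | 0.8 mm |
| Bottle | 517.7, 11.4 | 516.8, 11.5 | 0.9 mm |
| Can | 570.7, 74.0 | 570.5, 73.9 | 0.2 mm |

- **Tin:** it lies within about 2 mm of the pad's centre, well inside the edge.
- **Bystanders:** the hammer, brush, spool and the two other tins look unmoved. All three returned things stand upright, and the gripper is clear of everything.

**What went wrong:** my first grasp at the tin failed. The fingers shut on top of its lid, pressing with about 13 N. The fingertips were about 23 mm farther back than the description says. The tin did not move, and the second grasp, lower down, held.

**What disagreed:** the first wrist-camera measurement differed from the other cameras by 3 to 6 mm, because the arm had not settled. I did not rely on it.

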